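# Stopper the jars in the bolted double-door cupboard

## Robot

A 7-joint arm with a two-finger parallel gripper is mounted at the origin on the work surface. World frame = base frame: x ahead of the robot, y to its left, z up, the work surface at z = 0. Lengths are in mm, angles in rad, forces in N, time in s.
With the tool pointing down it reaches from about 425 to 800 mm from the base axis. Payload 8.3 kg.
Tool frame: the origin (TCP) lies between the finger pads; the fingertips stand 11 mm ahead of it and the grasp point (between the pads) lies 8 mm behind it (manip.tips_ahead is the distance from the TCP to the fingertips, in mm); y points along the fingers, z is the direction in which the jaws open and shut, and the axes are right-handed (so a half turn about y gives the same grasp; the last joint's range is limited). The gripper opens to 85 mm and grips with 20 to 120 N. Pads are 22 mm wide; open, the fingers measure 114 mm over their backs; the gripper's body (76 mm by 85 mm) begins 54 mm behind the grasp point. The pads swing forward as they close: fully open they stand 13 mm farther back than shut.
Start: joints at [-1.178, 0.383, 0.016, 1.37, -0.006, 1.388, -0.046], TCP at [275.062, 561.199, 242.279] pointing down, gripper open.
Joint ranges: [-2.95, 2.95], [-0.25, 2.06], [-1.52, 1.56], [0.18, 2.33], [-1.44, 4.58], [0.02, 2.06], [-3.01, 3.01]. Speed limits (rad/s): [2.39, 2.39, 3.01, 3.01, 3.14, 3.14, 3.14].

## Interface

Orientations are given as a 3x3 rotation matrix whose columns are the frame's x, y, z axes.
In Python, from bench import manip gives the robot as it stands.
- The arm moves only by the tool jog_arm, never from a script. Its argument "rows" is a list of rows, each a list of 7 numbers: the shift along the tool's x, y, z in cm, then the turn, a rotation vector about the tool's x, y, z in degrees, then the finger opening in cm, from 0 to 8.54. A call has 1 to 5 rows; each row shifts and turns the commanded pose from where the row before left it, along the tool's axes as they then stand; what a row does not reach is not made up. A row lasts 1/8 s, in which the tool goes at most 62.5 mm and 10.7 degrees, less where a joint would pass 70% of its speed; a pose out of reach is approached as far as the arm can. A call is refused whole if a number of a shift passes 6.25 or a number of a turn 10.7, either way. A call with a gripper value outside its range is refused whole. The fingers move at their own pace and stop on an object; the grip force is fixed at half the most. Time passes only in rows, so rows that do not move let the fingers close. It gives the time, the measured TCP pose, the force and the opening at its end, in the units of the state.
- manip.get_obs(): the state, without advancing time (a new reading comes with each control period).
- manip.read_camera(name): name is "scene" or "top" or "wrist"; returns the picture (420x560x3 uint8, red, green, blue); there is no depth.
- manip.calibration(name): a dict with "camera_matrix" (3x3 intrinsics, pixels), "cam_to_world" (4x4, takes a point from camera to world coordinates). Camera axes: x right, y down, z forward; pixel columns grow to the right and rows downward; lengths in mm; the calibration is good to about 2 mm. A picture is of the moment at which its call begins: read the wrist's pose just before it. calibration takes no time and is no camera call; for the wrist camera it gives the pose at the moment of the call.
- manip.close_job(): hands the job in, once; it reports no verdict.
The state is a dict: "time": time; "joint_pos": joint angles; "dq": joint speeds; "effort": joint torques, N m; "tool_pos": TCP position; "eef_rot": TCP orientation; "contact_force": force on the tool from outside, world axes, zero at the start; "torque": the same for the moment, N m; "finger_gap": finger opening in mm.
Only numpy, scipy, OpenCV 4.12 (cv2) and the standard library are available. Lean on these libraries where they do the work, as an engineer would, in place of code of your own. Each camera call takes 0.05 s, during which the arm holds its last target.

## Task

The rivet jars in the low walnut cupboard have been left open: open the active (left) door, lift the flush bolt of the passive (right) door, open that one too, draw the tray out, and set a grey rubber stopper fully home in every jar. Then lock up again: push the tray right in, shut the passive door, push its bolt fully down, and last shut the active door. Keep the jars standing and leave the coil spring, the elbow hinge and the finger gutter where they are.

Things in the scene. Friction and masses are not known exactly. Their poses are not given: they have to be found in the camera images.
- cupboard: Low walnut cupboard 334 mm wide, 260 deep, 152 high. Origin: on the counter under the middle of its front plane; x points into the cupboard (away from the robot), y left, z up. Two upright leaves (18 mm thick, tops 128 mm above the counter) close the front. The roof starts 65 mm behind the front plane; before it the inside is open above.
- active (a joint): Active (left, +y) leaf, rad: 0 closed, grows as it swings out towards the robot, stop at 1.75. Stays where left; 3 N at the pull is ample. It carries a steel strip with a hood (top 161 mm above the counter) that reach 36 mm over the passive leaf, in front of and above the bolt knob: while it is shut the bolt cannot be lifted nor the passive leaf moved.
- passive (a joint): Passive (right, -y) leaf, rad: 0 closed, grows as it swings out towards the robot, stop at 1.75. Stays where it is left. Held at the bottom by its flush bolt until that is raised; it must be shut before the active leaf, whose strip lies in front of it.
- bolt (a joint): Flush bolt that runs down through the edge of the passive leaf, m: 0 shot down into the base (locked), 0.022 fully raised (free). Stays where it is left; about 2.5 N moves it. It goes down only while the passive leaf is shut.
- tray (a joint): White pull-out tray behind the leaves, m: 0 home, grows as it comes out towards the robot, stop at 0.17. About 2 N moves it. Its floor (on which the jars stand) is 22 mm above the counter, its front edge 46 mm. The leaves must stand nearly square (about 1.4 rad) or wider for it to pass.
- active_pull (a point): An upright round steel rod, 12 mm thick, its top end free; pull of the active leaf, 45 mm in front of the leaf's face and 109 mm from its hinge. This point is on the rod's axis, 150 mm above the counter, 15 mm below its top; the rod is free from 95 mm to 165 mm above the counter.
- active_hinge (a point): Point on the vertical hinge axis of the active leaf, at its outer front edge, 150 mm above the counter. The leaf turns clockwise seen from above as it opens.
- passive_pull (a point): An upright round steel rod, 12 mm thick, its top end free; pull of the passive leaf, the mirror image of the active one. This point is on the rod's axis, 150 mm above the counter, 15 mm below its top.
- passive_hinge (a point): Point on the vertical hinge axis of the passive leaf, at its outer front edge, 150 mm above the counter. The leaf turns anticlockwise seen from above as it opens.
- bolt_knob (a point): Middle of the bolt's round steel knob, 14 mm thick and 22 mm high, upright on the top of the passive leaf next to the meeting edge: with the bolt down it spans 130 to 152 mm above the counter. Hidden under the hood while the active leaf is shut.
- tray_pull (a point): An upright round steel rod, 12 mm thick, its top end free; pull at the middle of the tray's front edge. This point is on its axis, 150 mm above the counter, 15 mm below its top; with the tray home it stands 28 mm behind the cupboard's front plane. It moves with the tray along the cupboard's x axis.
- jar1: Open amber glass jar standing loose in the tray, 54 mm wide, 60 mm high, round; neck 47 mm outside and 39 mm inside. Origin: centre of its underside, z up. Two or three jars are present; hidden under the roof until the tray is out.
- jar2: Open amber glass jar standing loose in the tray, 54 mm wide, 60 mm high, round; neck 47 mm outside and 39 mm inside. Origin: centre of its underside, z up. Two or three jars are present; hidden under the roof until the tray is out.
- jar3: Open amber glass jar standing loose in the tray, 54 mm wide, 60 mm high, round; neck 47 mm outside and 39 mm inside. Origin: centre of its underside, z up. Two or three jars are present; hidden under the roof until the tray is out.
- stopper1: Grey rubber stopper on the counter, 47 mm high: taper 26 mm wide at the bottom, 34 at height 20; flange 50 wide from 20 to 25; round grip 20 wide from 25 to 47. Origin: centre of its underside, z up. Fully seated, the flange lies flat on the jar's rim, its origin 40 mm above the jar's. All alike, any fits any jar; a spare may stay on the counter.
- stopper2: Grey rubber stopper on the counter, 47 mm high: taper 26 mm wide at the bottom, 34 at height 20; flange 50 wide from 20 to 25; round grip 20 wide from 25 to 47. Origin: centre of its underside, z up. Fully seated, the flange lies flat on the jar's rim, its origin 40 mm above the jar's. All alike, any fits any jar; a spare may stay on the counter.
- stopper3: Grey rubber stopper on the counter, 47 mm high: taper 26 mm wide at the bottom, 34 at height 20; flange 50 wide from 20 to 25; round grip 20 wide from 25 to 47. Origin: centre of its underside, z up. Fully seated, the flange lies flat on the jar's rim, its origin 40 mm above the jar's. All alike, any fits any jar; a spare may stay on the counter.
- spring: Bystander: chrome coil spring standing on end, 22 mm wide, 40 mm high. Origin: centre of its underside.
- elbow_hinge: Bystander: dull steel elbow hinge lying flat, about 95 mm long, 12 mm high. Origin: under its pivot.
- gutter: Bystander: white thermoplastic finger gutter, 75 by 28 mm, 16 mm high. Origin: centre of its underside.
Not all that is in view belongs to the job. What is shaped like the stopper2 but blue is not meant.

How it is judged (in metres and radians):
On the way, in this order (a step that is already met when the one before it is completed fails the run):
1. the active leaf is open (over 1.2 rad) with the bolt still down (value of joint active above 1.2 rad and value of joint bolt below 0.006 m), for 0.2 s.
2. the flush bolt is raised (over 15 mm) (value of joint bolt above 0.015 m), for 0.2 s.
3. the passive leaf is open (over 1.2 rad) (value of joint passive above 1.2 rad), for 0.2 s.
4. the tray is drawn out (over 120 mm) (value of joint tray above 0.12 m), for 0.2 s.
5. every jar has a stopper fully seated (((horizontal distance between stopper1 and jar1 below 0.006 m and z of stopper1 in the frame of jar1 between 0.036 and 0.0435 m and angle between the z axis of stopper1 and the z axis of jar1, either way round below 0.1 rad) or (horizontal distance between stopper2 and jar1 below 0.006 m and z of stopper2 in the frame of jar1 between 0.036 and 0.0435 m and angle between the z axis of stopper2 and the z axis of jar1, either way round below 0.1 rad) or (horizontal distance between stopper3 and jar1 below 0.006 m and z of stopper3 in the frame of jar1 between 0.036 and 0.0435 m and angle between the z axis of stopper3 and the z axis of jar1, either way round below 0.1 rad)) and ((horizontal distance between stopper1 and jar2 below 0.006 m and z of stopper1 in the frame of jar2 between 0.036 and 0.0435 m and angle between the z axis of stopper1 and the z axis of jar2, either way round below 0.1 rad) or (horizontal distance between stopper2 and jar2 below 0.006 m and z of stopper2 in the frame of jar2 between 0.036 and 0.0435 m and angle between the z axis of stopper2 and the z axis of jar2, either way round below 0.1 rad) or (horizontal distance between stopper3 and jar2 below 0.006 m and z of stopper3 in the frame of jar2 between 0.036 and 0.0435 m and angle between the z axis of stopper3 and the z axis of jar2, either way round below 0.1 rad)) and ((horizontal distance between stopper1 and jar3 below 0.006 m and z of stopper1 in the frame of jar3 between 0.036 and 0.0435 m and angle between the z axis of stopper1 and the z axis of jar3, either way round below 0.1 rad) or (horizontal distance between stopper2 and jar3 below 0.006 m and z of stopper2 in the frame of jar3 between 0.036 and 0.0435 m and angle between the z axis of stopper2 and the z axis of jar3, either way round below 0.1 rad) or (horizontal distance between stopper3 and jar3 below 0.006 m and z of stopper3 in the frame of jar3 between 0.036 and 0.0435 m and angle between the z axis of stopper3 and the z axis of jar3, either way round below 0.1 rad))), for 0.3 s.
6. the tray is home with every jar stoppered (all of step 5 and value of joint tray below 0.012 m), for 0.2 s.
7. the passive leaf is shut (value of joint passive below 0.04 rad and value of joint tray below 0.012 m), for 0.2 s.
8. the bolt is fully down with the passive leaf shut and the active leaf still open (value of joint bolt below 0.004 m and value of joint passive below 0.04 rad and value of joint active above 0.3 rad), for 0.2 s.
At the end, for the whole second after the job is handed in: Both leaves shut (active within 0.05 rad, passive within 0.04 rad), bolt down within 4 mm, tray home within 12 mm, every jar upright (0.1 rad), at rest and with a stopper seated: centred within 6 mm, in line within 0.1 rad and its origin 36 to 43.5 mm above the jar's (all of step 5 and all of step 7 and value of joint active below 0.05 rad and value of joint bolt below 0.004 m and angle between each of jar1, jar2, jar3's own z axis and vertical below 0.1 rad and linear speed of each of jar1, jar2, jar3 below 0.02 m/s); the robot touches nothing.
It fails at once if a jar is tipped over (angle between any of jar1, jar2, jar3's own z axis and vertical above 0.6 rad).
It fails at once if the spring, elbow hinge or finger gutter is moved by more than 40 mm (distance of any of spring, elbow_hinge, gutter from where it was at the start of the episode above 0.04 m).
Of jar1, jar2, jar3 only 2 to 3 are there at a start; the rules pass over those that are not, and their reading is None.
At some moment in a run one of stopper1, stopper2, stopper3 may be knocked a few centimetres aside while the robot is not near it.
It also fails if it takes over 210 s, if anything falls off the work surface, if the arm or the gripper's body presses on something with over 40 N, if the wrist force passes 120 N, or if a joint passes its speed limit or range.

## Working session

There is one attempt and no reset: what is moved stays moved. The work goes in short steps, Python scripts to look and compute and a tool call to move; the robot and the scene stay as the last step left them, time stands still between calls to the robot, and variables do not carry over. Pictures are saved under pics/ and viewed, and the job is handed in when it is done.

Besides the shell and the picture viewer there is one more tool, called as name(argument=value, ...) on one line, values as JSON. jog_arm: Moves the arm, as the interface text tells. Its arguments: {"type":"object","properties":{"rows":{"type":"array","items":{"type":"array","items":{"type":"number"}}}},"required":["rows"]}

```bash
ls; mkdir -p pics; cat > h.py <<'E'
import numpy as np, cv2
from bench import manip
def shot(name,fn):
    im=manip.read_camera(name); c=manip.calibration(name)
    cv2.imwrite('pics/'+fn+'.png',cv2.cvtColor(im,cv2.COLOR_RGB2BGR)); np.savez('pics/'+fn+'.npz',im=im,K=c['camera_matrix'],T=c['cam_to_world'])
    return im,np.array(c['camera_matrix']),np.array(c['cam_to_world'])
def load(fn):
    d=np.load('pics/'+fn+'.npz'); return d['im'],d['K'],d['T']
def ray(K,T,uv):
    d=T[:3,:3]@np.linalg.inv(K)@np.array([uv[0],uv[1],1.]); return T[:3,3],d/np.linalg.norm(d)
def onz(K,T,uv,z):
    o,d=ray(K,T,uv); return o+d*(z-o[2])/d[2]
def proj(K,T,p):
    q=np.linalg.inv(T)@np.append(np.array(p,float),1); q=K@q[:3]; return q[:2]/q[2]
def tri(obs):
    A=np.zeros((3,3));b=np.zeros(3);L=[]
    for K,T,uv in obs:
        o,d=ray(K,T,uv);P=np.eye(3)-np.outer(d,d);A+=P;b+=P@o;L.append((o,P))
    x=np.linalg.solve(A,b); return x,[float(np.linalg.norm(P@(x-o))) for o,P in L]
E
python3 - <<'E'
from h import *
np.set_printoptions(precision=3,suppress=True)
for n in ['scene','top','wrist']:
    im,K,T=shot(n,n+'0'); print(n,K,T)
o=manip.get_obs(); print(o)
E
```

```text
pics
scene [[396.402   0.    276.334]
 [  0.    396.402 204.472]
 [  0.      0.      1.   ]] [[ -0.996  -0.067   0.058 542.578]
 [ -0.088   0.623  -0.778 818.868]
 [  0.016  -0.78   -0.626 763.915]
 [  0.      0.      0.      1.   ]]
top [[524.434   0.    279.55 ]
 [  0.    524.434 217.638]
 [  0.      0.      1.   ]] [[  -0.014   -0.993    0.114  458.292]
 [  -1.       0.012   -0.02    19.798]
 [   0.018   -0.115   -0.993 1386.946]
 [   0.       0.       0.       1.   ]]
wrist [[331.912   0.    275.787]
 [  0.    331.912 203.539]
 [  0.      0.      1.   ]] [[  0.44    0.863   0.249 211.213]
 [  0.898  -0.422  -0.124 591.455]
 [ -0.002   0.279  -0.96  372.405]
 [  0.      0.      0.      1.   ]]
{'time': 0.15, 'joint_pos': array([-1.178,  0.384,  0.016,  1.371, -0.006,  1.388, -0.046]), 'dq': array([ 0.002, -0.003, -0.002, -0.004,  0.001,  0.001,  0.001]), 'effort': array([  0.002, -62.816,   0.846, -37.216,   0.017,   0.011,   0.   ]), 'tool_pos': array([274.889, 560.889, 241.502]), 'eef_rot': array([[ 0.898, -0.001,  0.44 ],
       [-0.44 , -0.001,  0.898],
       [ 0.   , -1.   , -0.002]]), 'contact_force': array([0.349, 0.153, 0.194]), 'torque': array([-0.027,  0.006, -0.028]), 'finger_gap': 85.76332682540604}
```

View pics/scene0.png

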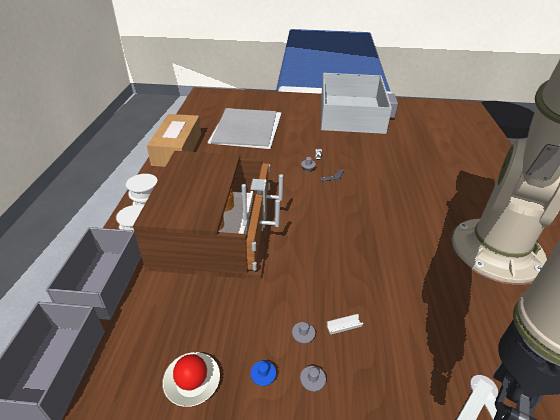

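View pics/top0.png

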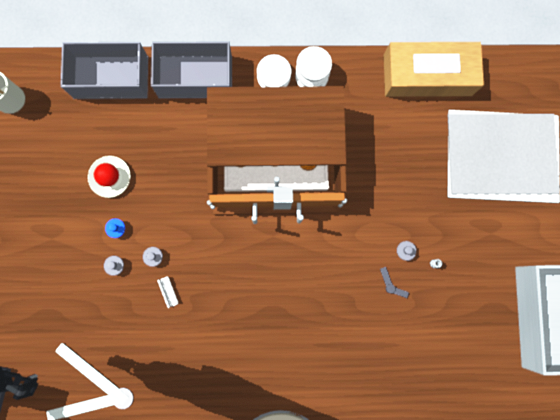

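View pics/wrist0.png

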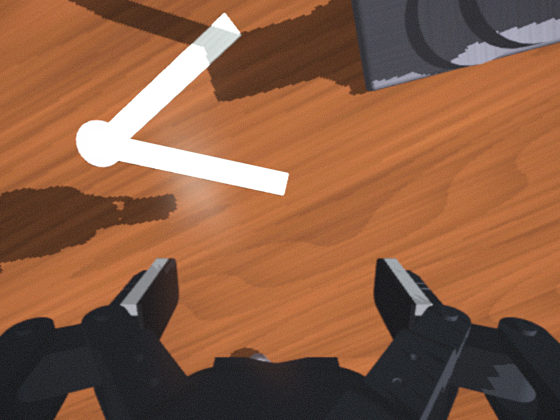

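```bash
python3 - <<'E'
from h import *
im,K,T=load('top0')
c=cv2.resize(im[80:310,90:250],None,fx=2.5,fy=2.5,interpolation=cv2.INTER_CUBIC)
d=cv2.resize(im[80:310,200:360],None,fx=2.5,fy=2.5,interpolation=cv2.INTER_CUBIC)
cv2.imwrite('pics/t0.png',cv2.cvtColor(np.hstack([c,d]),cv2.COLOR_RGB2BGR))
im,K,T=load('scene0')
d=cv2.resize(im[140:290,120:300],None,fx=4,fy=4,interpolation=cv2.INTER_CUBIC)
cv2.imwrite('pics/s0.png',cv2.cvtColor(d,cv2.COLOR_RGB2BGR))
im,K,T=load('top0')
for n,uv,z in [('sA',(152,257),40),('sB',(113,266),40),('sC',(406,251),40),('blue',(115,228),40),('gut',(168,292),10),('hinge',(390,287),6),('spring',(436,264),40),('cl',(208,205),128),('cr',(347,205),128),('roof l',(207,88),152),('roofr',(345,88),152),('rod a',(254,205),165),('rod p',(299,205),165)]: print(n,onz(K,T,uv,z).round(1))
E
```

```text
sA [516.3 320.   40. ]
sB [494.8 418.5  40. ]
sC [ 522.9 -331.8   40. ]
blue [591.9 415.5  40. ]
gut [426.6 284.2  10. ]
hinge [ 430.9 -294.6    6. ]
spring [ 488.5 -408.    40. ]
cl [636.2 167.3 128. ]
cr [ 632.3 -169.6  128. ]
roof l [920.4 167.3 152. ]
roofr [ 917.9 -169.5  152. ]
rod a [629.7  55.1 165. ]
rod p [628.5 -50.7 165. ]
```

View pics/t0.png

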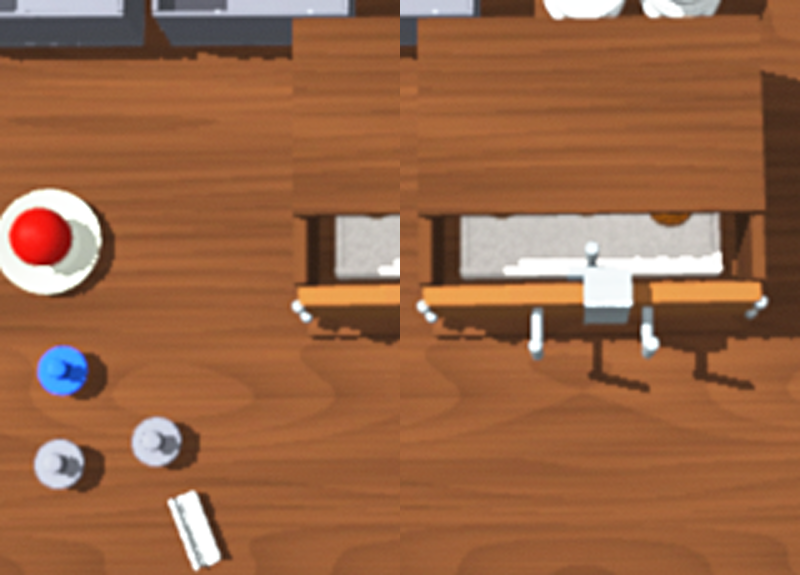

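View pics/s0.png

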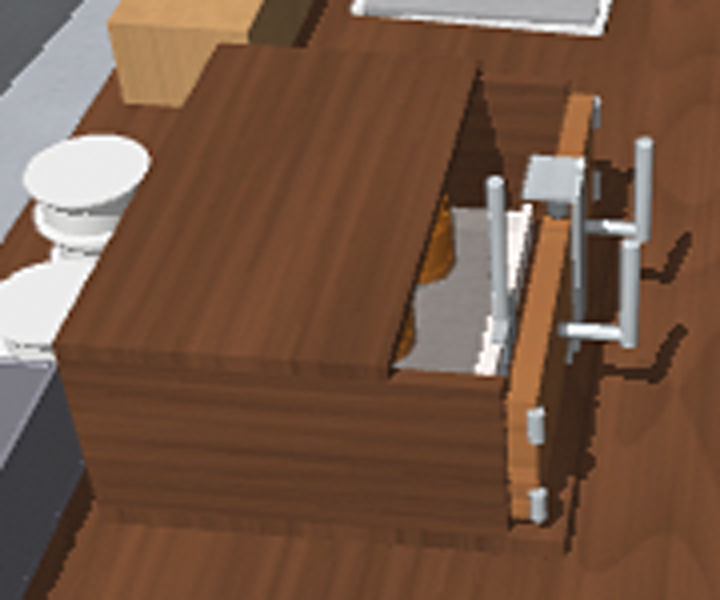

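```bash
python3 - <<'E'
from h import *
im,K,T=load('top0'); im2,K2,T2=load('scene0')
d=cv2.resize(im[180:225,200:350],None,fx=5,fy=5,interpolation=cv2.INTER_NEAREST)
cv2.imwrite('pics/t1.png',cv2.cvtColor(d,cv2.COLOR_RGB2BGR))
for n,a,b in [('act',(254.8,220),(277.5,201)),('act2',(254.8,206),(277.5,201)),('pas',(299.5,220),(281,175.7)),('tray',(276.6,179),(243.7,185.5))]:
    p,r=tri([(K,T,a),(K2,T2,b)]); print(n,p.round(1),np.round(r,1), onz(K2,T2,b,165).round(1))
# front corners: guess base corner in scene
for n,uv,z in [('hinge a top',(253,247),128),('roof front left',(217.5,234),152),('roof back left',(134,228),152),('roof front right',(239.5,156),152),('roof back right',(175,151),152)]: print(n,onz(K2,T2,uv,z).round(1))
for n,uv,z in [('roof fl',(207.5,165),152),('roof fr',(346,165),152),('roof bl',(207,87),152),('roof br',(345,87),152)]: print(n,onz(K,T,uv,z).round(1))
E
```

```text
act [596.   53.7 158.9] [1.1 1.1] [596.5  61.2 165. ]
act2 [612.3  53.9 161.7] [15.4 15.4] [596.5  61.2 165. ]
pas [595.  -51.4 162.3] [1.8 1.8] [596.6 -47.8 165. ]
tray [690.5   1.  161. ] [1.4 1.4] [688.1   6.7 165. ]
hinge a top [640.6 187.5 128. ]
roof front left [721.7 178.7 152. ]
roof back left [914.1 179.  152. ]
roof front right [ 725.3 -153.3  152. ]
roof back right [ 917.7 -159.1  152. ]
roof fl [729.5 165.8 152. ]
roof fr [ 726.  -166.4  152. ]
roof bl [922.9 167.3 152. ]
roof br [ 920.4 -169.5  152. ]
```

View pics/t1.png

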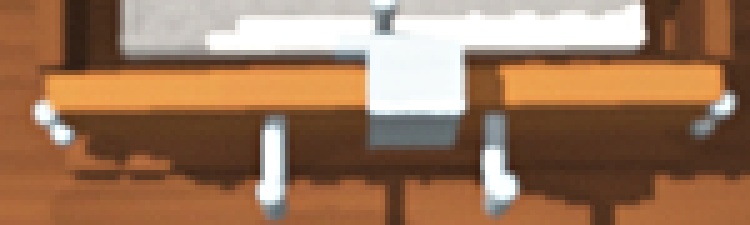

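jog_arm(rows=[[0,-1,0,0,-8.7,0,4],[0,-1,0,0,-8.7,0,4],[0,-1,0,0,-8.7,0,4],[0,0,0,0,0,0,4]])

```text
time: 0.65
tool_pos: [275.2, 561.4, 272.7]
eef_rot: [[1.0, 0.0, 0.001], [-0.001, 0.001, 1.0], [0.0, -1.0, 0.001]]
contact_force: [0.5, 0.2, -0.6]
finger_gap: 39.7
```

jog_arm(rows=[[2.4,-0.2,-5,0,0,0,4],[2.4,-0.2,-5,0,0,0,4],[2.4,-0.2,-5,0,0,0,4],[2.4,-0.2,-5,0,0,0,4],[2.4,-0.2,-5,0,0,0,4]])

```text
time: 1.27
tool_pos: [395.4, 309.2, 281.7]
eef_rot: [[1.0, -0.001, 0.005], [-0.005, -0.0, 1.0], [-0.001, -1.0, -0.0]]
contact_force: [1.9, -0.0, 0.6]
finger_gap: 40.1
```

jog_arm(rows=[[2.4,-0.2,-5,0,0,0,4],[2.4,-0.2,-5,0,0,0,4],[2.4,-0.2,-5,0,0,0,4],[2.4,-0.2,-5,0,0,0,4],[2.4,-0.2,-5,0,0,0,4]])

```text
time: 1.9
tool_pos: [515.2, 59.5, 291.8]
eef_rot: [[1.0, -0.0, 0.004], [-0.004, 0.0, 1.0], [-0.0, -1.0, 0.0]]
contact_force: [0.6, 0.6, 0.1]
finger_gap: 39.9
```

```bash
python3 - <<'E'
from h import *
o=manip.get_obs();print(o['time'],o['tool_pos'].round(1),o['eef_rot'].round(3),o['joint_pos'].round(2))
shot('wrist','w1')
E
```

```text
1.9 [515.2  59.5 291.8] [[ 1.    -0.     0.004]
 [-0.004  0.     1.   ]
 [-0.    -1.     0.   ]] [-0.49  0.13  0.35  1.59 -0.04  1.43  1.43]
```

View pics/w1.png

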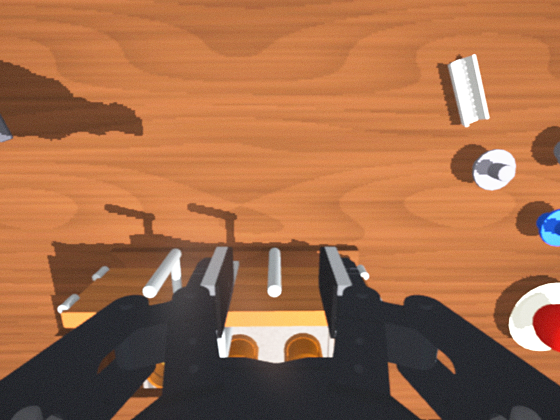

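```bash
python3 - <<'E'
from h import *
im,K,T=load('w1'); im2,K2,T2=load('scene0'); im0,K0,T0=load('top0')
d=cv2.resize(im[190:390,40:380],None,fx=2.3,fy=2.3,interpolation=cv2.INTER_CUBIC)
cv2.imwrite('pics/w1c.png',cv2.cvtColor(d,cv2.COLOR_RGB2BGR))
print(T.round(2))
for n,a,b,c in [('act',(275,292),(277.5,201),(254.8,218))]:
    p,r=tri([(K,T,a),(K2,T2,b)]); print(n,p.round(1),np.round(r,1), onz(K,T,a,165).round(1),onz(K0,T0,c,165).round(1))
    p,r=tri([(K,T,a),(K0,T0,c)]); print(n,p.round(1),np.round(r,1))
print(onz(K,T,(158,287),165),onz(K,T,(495,170),25))
E
```

```text
[[ 1.0000e-02  9.6000e-01  2.8000e-01  4.4628e+02]
 [ 1.0000e+00 -1.0000e-02 -1.0000e-02  5.1460e+01]
 [-0.0000e+00  2.8000e-01 -9.6000e-01  4.2297e+02]
 [ 0.0000e+00  0.0000e+00  0.0000e+00  1.0000e+00]]
act [601.   49.  158.8] [4.6 4.6] [602.2  47.5 165. ] [599.   53.5 165. ]
act [597.8  50.5 172.9] [2.8 2.8]
[596.12727527 -54.78486789 165.        ] [523.31461809 313.957561    25.        ]
```

View pics/w1c.png

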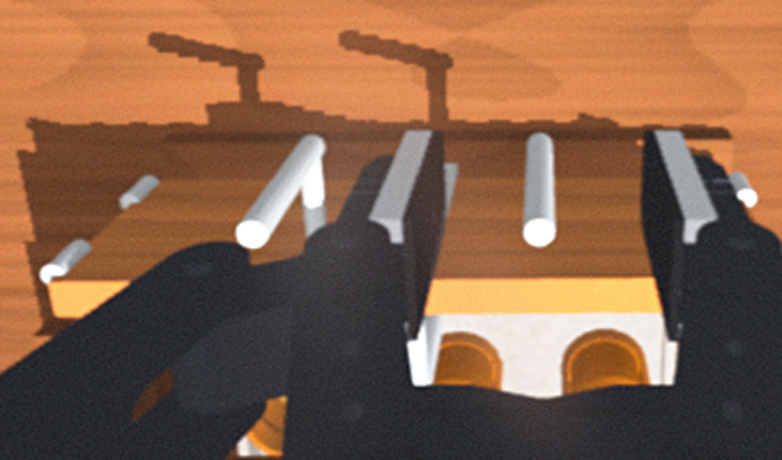

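```bash
sed -i 's/im=manip.read_camera(name); c=manip.calibration(name)/c=manip.calibration(name); im=manip.read_camera(name)/' h.py; python3 - <<'E'
from h import *
o=manip.get_obs();print(o['time'],o['tool_pos'].round(1),o['eef_rot'].round(3)); print(np.round(manip.calibration('wrist')['cam_to_world'],3))
im,K,T=shot('wrist','w2')
im0,K0,T0=load('top0')
o=manip.get_obs();print(o['tool_pos'].round(1))
d=cv2.resize(im[190:390,40:380],None,fx=2.3,fy=2.3,interpolation=cv2.INTER_CUBIC)
cv2.imwrite('pics/w2c.png',cv2.cvtColor(d,cv2.COLOR_RGB2BGR))
E
```

```text
1.95 [517.5  50.7 292.2] [[ 1.     0.001  0.014]
 [-0.014 -0.004  1.   ]
 [ 0.001 -1.    -0.004]]
[[ 1.40000e-02  9.60000e-01  2.80000e-01  4.46283e+02]
 [ 1.00000e+00 -1.20000e-02 -8.00000e-03  5.14560e+01]
 [-4.00000e-03  2.80000e-01 -9.60000e-01  4.22966e+02]
 [ 0.00000e+00  0.00000e+00  0.00000e+00  1.00000e+00]]
[516.4  53.7 292. ]
```

View pics/w2c.png

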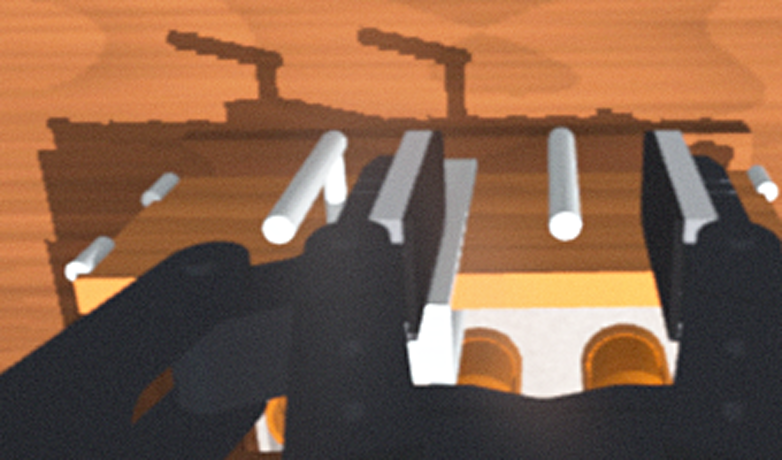

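```bash
python3 - <<'E'
from h import *
im,K,T=load('w2'); im2,K2,T2=load('scene0'); im0,K0,T0=load('top0')
for n,a,b,c in [('act',(286.1,288.3),(277.5,201),(254.8,218)),('pas',(160.9,289.6),(281,175.7),(299.8,218))]:
    p,r=tri([(K,T,a),(K2,T2,b)]); print(n,p.round(1),np.round(r,1), onz(K,T,a,165).round(1),onz(K0,T0,c,165).round(1))
    p,r=tri([(K,T,a),(K0,T0,c)]); print(n,p.round(1),np.round(r,1))
    p,r=tri([(K,T,a),(K0,T0,c),(K2,T2,b)]); print(n,p.round(1),np.round(r,1))
E
```

```text
act [598.   57.8 163.4] [1.5 1.5] [598.7  57.3 165. ] [599.   53.5 165. ]
act [599.1  55.4 164.3] [1.9 1.9]
act [598.8  55.7 161.9] [2.2 2.2 2.1]
pas [598.  -52.3 163.3] [1.6 1.6] [598.7 -52.5 165. ] [597.7 -52.  165. ]
pas [597.5 -51.8 166.9] [0.1 0.1]
pas [597.9 -52.2 163.3] [1.7 0.1 1.6]
```

jog_arm(rows=[[4,5,0,0,0,0,4],[4,5,0,0,0,0,4],[0,0,0,0,0,0,4],[0,0,0,0,0,0,4]])

```text
time: 2.5
tool_pos: [592.8, 61.3, 195.0]
eef_rot: [[1.0, -0.0, 0.002], [-0.002, -0.0, 1.0], [-0.0, -1.0, -0.0]]
contact_force: [0.5, -0.1, 1.2]
finger_gap: 40.1
```

jog_arm(rows=[[0.5,3,-0.5,0,0,0,4],[0,3,0,0,0,0,4],[0,0,0,0,0,0,4],[0,0,0,0,0,0,1.0],[0,0,0,0,0,0,0.8]])

```text
time: 3.12
tool_pos: [599.2, 57.3, 137.7]
eef_rot: [[1.0, 0.004, -0.0], [0.0, 0.002, 1.0], [0.004, -1.0, 0.002]]
contact_force: [-2.6, 4.8, 5.4]
finger_gap: 10.3
```

jog_arm(rows=[[0,0,0,0,0,0,0.8],[0,0,0,0,0,0,0.8]])

```text
time: 3.38
tool_pos: [599.2, 57.2, 137.7]
eef_rot: [[1.0, 0.004, -0.0], [0.0, 0.002, 1.0], [0.004, -1.0, 0.002]]
contact_force: [-2.1, 3.0, 6.2]
finger_gap: 10.5
```

```bash
python3 - <<'E'
import numpy as np
th=np.arange(0,1.66,0.165)
P=np.array([[-45*np.cos(t)-109*np.sin(t), 45*np.sin(t)-109*np.cos(t)] for t in th])
for t,p,d in zip(th[1:],P[1:],np.diff(P,axis=0)/10): print(t.round(3),p.round(1),d.round(2))
E
```

```text
0.165 [ -62.3 -100.1] [-1.73  0.89]
0.33 [-77.9 -88.5] [-1.56  1.16]
0.495 [-91.4 -74.5] [-1.35  1.4 ]
0.66 [-102.4  -58.5] [-1.1  1.6]
0.825 [-110.6  -40.9] [-0.82  1.76]
0.99 [-115.8  -22.2] [-0.52  1.87]
1.155 [-117.9   -2.9] [-0.21  1.93]
1.32 [-116.8   16.5] [0.11 1.94]
1.485 [-112.5   35.5] [0.43 1.9 ]
1.65 [-105.1   53.5] [0.74 1.8 ]
```

jog_arm(rows=[[-1.73,0,0.89,0,0,0,0.8],[-1.56,0,1.16,0,0,0,0.8],[-1.35,0,1.4,0,0,0,0.8],[-1.1,0,1.6,0,0,0,0.8],[-0.82,0,1.76,0,0,0,0.8]])

```text
time: 4.0
tool_pos: [532.0, 121.9, 137.4]
eef_rot: [[1.0, 0.0, 0.004], [-0.004, -0.001, 1.0], [0.0, -1.0, -0.001]]
contact_force: [-7.0, -9.0, 12.7]
finger_gap: 10.3
```

jog_arm(rows=[[-0.52,0,1.87,0,0,0,0.8],[-0.21,0,1.93,0,0,0,0.8],[0.11,0,1.94,0,0,0,0.8],[0.43,0,1.9,0,0,0,0.8],[0.6,0,1.4,0,0,0,0.8]])

```text
time: 4.62
tool_pos: [537.0, 216.0, 137.2]
eef_rot: [[1.0, 0.002, -0.0], [0.0, 0.002, 1.0], [0.002, -1.0, 0.002]]
contact_force: [-4.0, -0.7, 5.8]
finger_gap: 10.1
```

jog_arm(rows=[[0,0,0,0,0,0,0.8],[0,0,0,0,0,0,4],[0,0,0,0,0,0,4],[0,-5,0,0,0,0,4],[0,-5,0,0,0,0,4]])

```text
time: 5.25
tool_pos: [536.2, 213.9, 235.6]
eef_rot: [[1.0, -0.001, 0.001], [-0.001, -0.001, 1.0], [-0.001, -1.0, -0.001]]
contact_force: [0.3, 1.0, -0.0]
finger_gap: 39.9
```

```bash
python3 - <<'E'
from h import *
im,K,T=shot('top','top1')
d=cv2.resize(im[150:280,190:360],None,fx=4.5,fy=4.5,interpolation=cv2.INTER_CUBIC)
cv2.imwrite('pics/top1c.png',cv2.cvtColor(d,cv2.COLOR_RGB2BGR))
E
```

```text
(no output)
```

View pics/top1c.png

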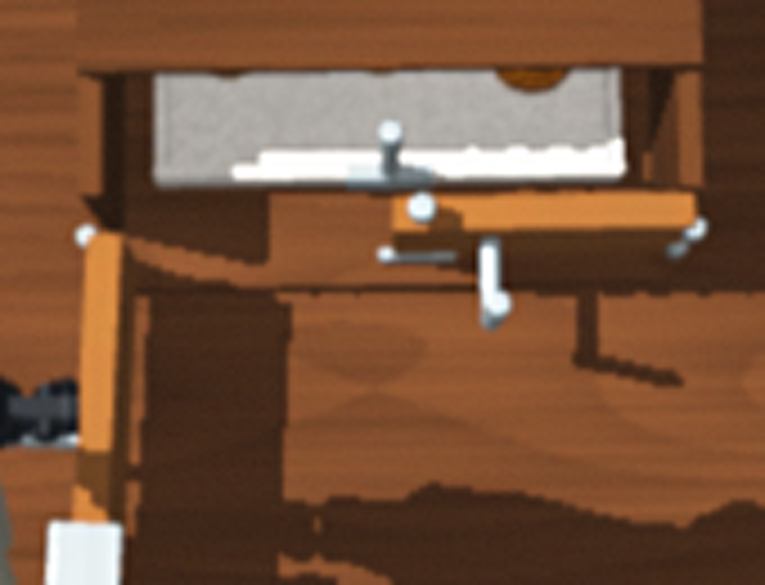

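jog_arm(rows=[[2,0,-5,0,0,0,4],[2,0,-5,0,0,0,4],[2,0,-5,0,0,0,4],[2,0,-5,0,0,0,4],[0,0,0,0,0,0,4]])

```text
time: 5.92
tool_pos: [617.1, 7.4, 234.6]
eef_rot: [[1.0, 0.0, 0.01], [-0.01, -0.003, 1.0], [0.0, -1.0, -0.003]]
contact_force: [-0.3, 0.7, 0.1]
finger_gap: 40.5
```

jog_arm(rows=[[0,0,0,0,0,0,4],[0,0,0,0,0,0,4]])

```text
time: 6.18
tool_pos: [616.3, 16.3, 234.6]
eef_rot: [[1.0, -0.0, -0.002], [0.002, 0.001, 1.0], [-0.0, -1.0, 0.001]]
contact_force: [-1.1, 0.5, -0.5]
finger_gap: 39.7
```

```bash
python3 - <<'E'
from h import *
im,K,T=shot('wrist','w3')
print(T[:3,3])
E
```

```text
[545.30061288  15.37867442 365.4995583 ]
```

View pics/w3.png

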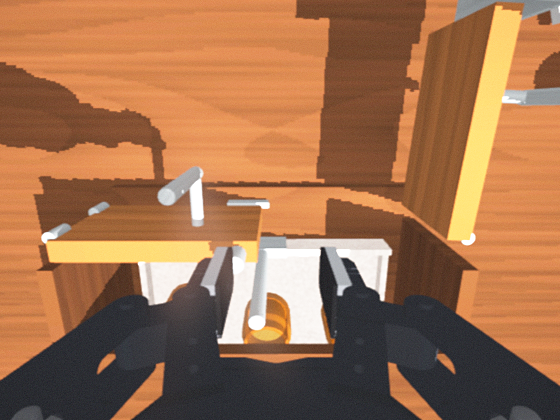

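```bash
python3 - <<'E'
from h import *
im,K,T=load('w3'); im0,K0,T0=load('top1')
c=(283.8,196)
print(onz(K0,T0,c,152))
d=im[225:345,190:330]
d=cv2.resize(d,None,fx=5,fy=5,interpolation=cv2.INTER_CUBIC)
cv2.imwrite('pics/w3c.png',cv2.cvtColor(d,cv2.COLOR_RGB2BGR))
p,r=tri([(K,T,(258,320)),(K0,T0,(276.9,179.1))]); print('tray',p,r,onz(K,T,(258,320),165),onz(K0,T0,(276.9,179.1),165))
im2,K2,T2=shot('scene','sc1')
d=im2[150:260,200:330]
d=cv2.resize(d,None,fx=6,fy=6,interpolation=cv2.INTER_CUBIC)[:600]
cv2.imwrite('pics/sc1c.png',cv2.cvtColor(d,cv2.COLOR_RGB2BGR))
E
```

```text
[652.36378793 -15.64103063 152.        ]
tray [692.1217595    1.63339711 159.38072692] [1.2828912174151372, 1.2828912174151215] [688.2257149    3.25147725 165.        ] [6.90942547e+02 4.44173832e-01 1.65000000e+02]
```

View pics/w3c.png

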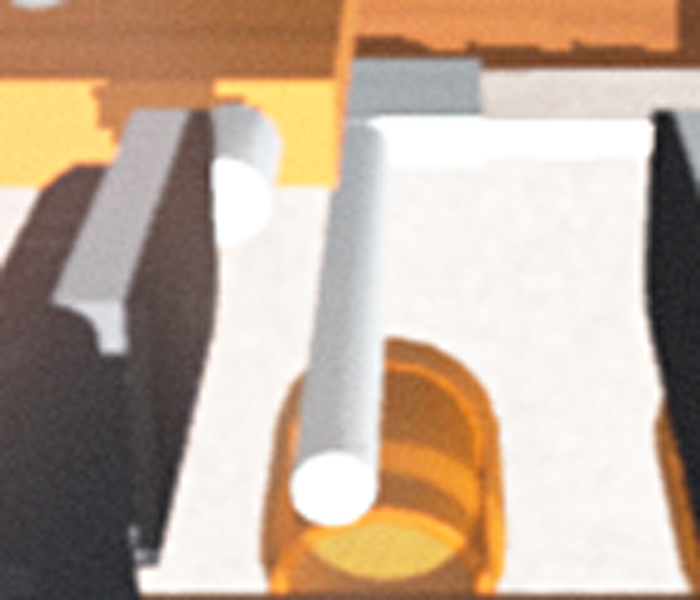

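View pics/sc1c.png

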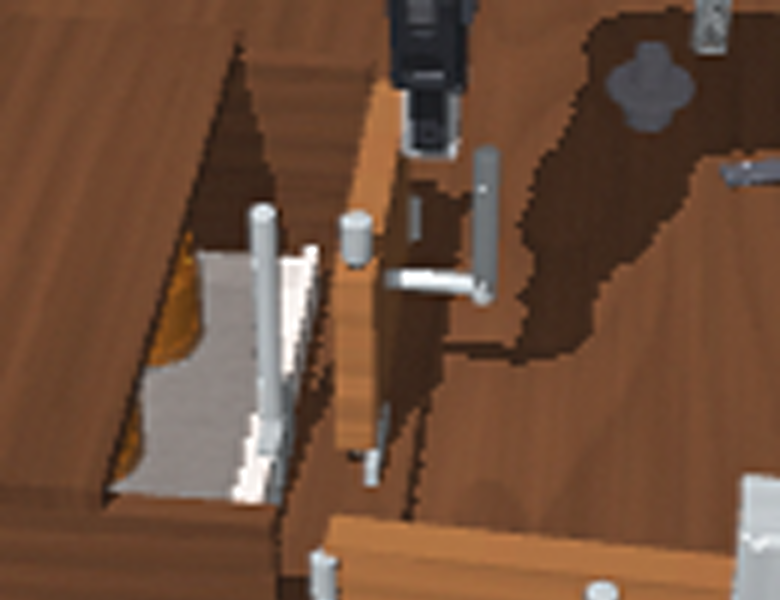

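```bash
python3 - <<'E'
from h import *
im,K,T=load('w3'); im0,K0,T0=load('top1'); _,K2,T2=load('sc1')
a,b,c=(235.2,264.4),(283.8,196),(259.5,186.2)
print(onz(K,T,a,152),onz(K0,T0,b,152),onz(K2,T2,c,152)); 
print(tri([(K,T,a),(K0,T0,b)]),tri([(K,T,a),(K0,T0,b),(K2,T2,c)]))
E
```

```text
[651.95857008 -13.06353489 152.        ] [652.36378793 -15.64103063 152.        ] [649.81515912 -12.35426998 152.        ]
(array([653.21649254, -14.6122552 , 148.77483526]), [1.1732518494303956, 1.1732518494303732]) (array([651.65348338, -14.38607951, 150.93424879]), [1.4287578062997848, 1.5470307212819936, 1.6312797457484032])
```

jog_arm(rows=[[1.8,2.5,-1.5,0,0,0,4],[1.8,2.5,-1.5,0,0,0,4],[0,0,0,0,0,0,4],[0,0,0,0,0,0,4]])

```text
time: 6.78
tool_pos: [652.5, -14.3, 185.2]
eef_rot: [[1.0, 0.0, -0.001], [0.001, 0.0, 1.0], [0.0, -1.0, 0.0]]
contact_force: [-0.4, 0.3, 0.1]
finger_gap: 39.9
```

jog_arm(rows=[[0,2,0,0,0,0,4],[0,1.9,0,0,0,0,4],[0,0,0,0,0,0,4],[0,0,0,0,0,0,1],[0,0,0,0,0,0,1]])

```text
time: 7.4
tool_pos: [653.0, -13.6, 146.9]
eef_rot: [[1.0, 0.001, -0.001], [0.001, 0.002, 1.0], [0.001, -1.0, 0.002]]
contact_force: [-2.0, 1.0, 2.7]
finger_gap: 11.5
```

jog_arm(rows=[[0,0,0,0,0,0,1],[0,0,0,0,0,0,1]])

```text
time: 7.65
tool_pos: [653.1, -13.8, 146.9]
eef_rot: [[1.0, 0.002, -0.001], [0.001, 0.002, 1.0], [0.002, -1.0, 0.002]]
contact_force: [-2.2, 5.0, 6.4]
finger_gap: 11.4
```

jog_arm(rows=[[0,-0.6,0,0,0,0,0.8],[0,-0.7,0,0,0,0,0.8],[0,-0.7,0,0,0,0,0.8],[0,-0.4,0,0,0,0,0.8],[0,0,0,0,0,0,0.8]])

```text
time: 8.28
tool_pos: [652.2, -13.8, 169.0]
eef_rot: [[1.0, -0.001, -0.001], [0.001, 0.001, 1.0], [-0.001, -1.0, 0.001]]
contact_force: [-0.4, 5.2, -3.1]
finger_gap: 11.2
```

```bash
python3 - <<'E'
from h import *
o=manip.get_obs();print(o['tool_pos'],o['contact_force'])
im2,K2,T2=shot('scene','sc2')
d=im2[150:260,200:330]
d=cv2.resize(d,None,fx=6,fy=6,interpolation=cv2.INTER_CUBIC)[:600]
cv2.imwrite('pics/sc2c.png',cv2.cvtColor(d,cv2.COLOR_RGB2BGR))
E
```

```text
[652.23677499 -13.84417135 169.01920394] [-0.42062769  5.18122483 -3.12857186]
```

View pics/sc2c.png

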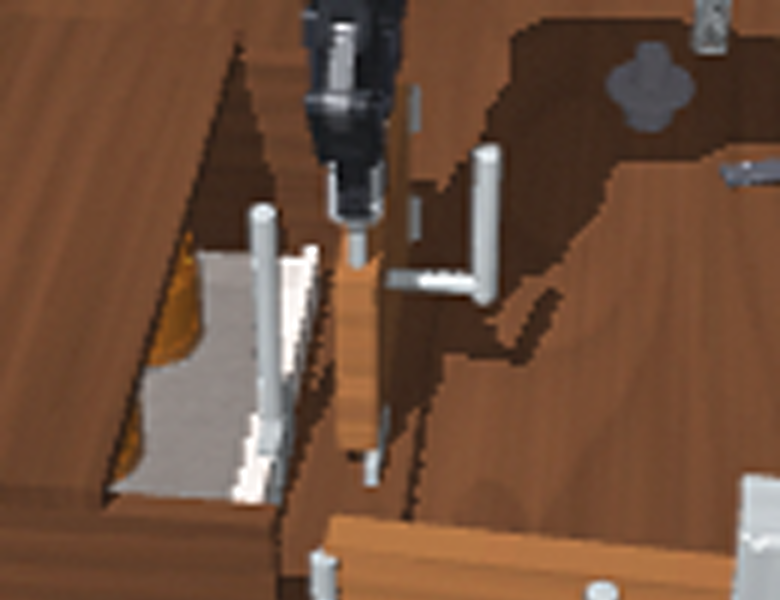

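jog_arm(rows=[[0,0,0,0,0,0,4],[0,0,0,0,0,0,4],[0,-4,0,0,0,0,4],[-5.4,0,-3.8,0,0,0,4],[0,0,0,0,0,0,4]])

```text
time: 8.95
tool_pos: [597.6, -57.0, 209.7]
eef_rot: [[1.0, -0.002, 0.008], [-0.008, -0.002, 1.0], [-0.002, -1.0, -0.002]]
contact_force: [0.1, 0.6, 0.2]
finger_gap: 40.3
```

jog_arm(rows=[[0,3.6,0,0,0,0,4],[0,3.6,0,0,0,0,4],[0,0,0,0,0,0,4]])

```text
time: 9.32
tool_pos: [599.6, -51.6, 135.2]
eef_rot: [[1.0, -0.005, 0.001], [-0.001, -0.0, 1.0], [-0.005, -1.0, -0.0]]
contact_force: [-0.2, 0.1, 0.1]
finger_gap: 40.1
```

jog_arm(rows=[[0,0,0,0,0,0,0.8],[0,0,0,0,0,0,0.8],[0,0,0,0,0,0,0.8],[0,0,0,0,0,0,0.8]])

```text
time: 9.82
tool_pos: [602.9, -52.6, 139.8]
eef_rot: [[1.0, 0.004, 0.001], [-0.001, -0.001, 1.0], [0.004, -1.0, -0.001]]
contact_force: [1.8, -5.1, 6.5]
finger_gap: 10.4
```

jog_arm(rows=[[-1.73,0,-0.89,0,0,0,0.8],[-1.56,0,-1.16,0,0,0,0.8],[-1.35,0,-1.4,0,0,0,0.8],[-1.1,0,-1.6,0,0,0,0.8],[-0.82,0,-1.76,0,0,0,0.8]])

```text
time: 10.45
tool_pos: [536.0, -117.2, 139.6]
eef_rot: [[1.0, 0.001, -0.003], [0.003, 0.003, 1.0], [0.001, -1.0, 0.003]]
contact_force: [-2.1, 4.8, 11.7]
finger_gap: 10.6
```

jog_arm(rows=[[-0.52,0,-1.87,0,0,0,0.8],[-0.21,0,-1.93,0,0,0,0.8],[0.11,0,-1.94,0,0,0,0.8],[0.43,0,-1.9,0,0,0,0.8],[0.6,0,-1.4,0,0,0,0.8]])

```text
time: 11.08
tool_pos: [539.6, -210.5, 139.1]
eef_rot: [[1.0, 0.0, 0.001], [-0.001, 0.001, 1.0], [0.0, -1.0, 0.001]]
contact_force: [-6.0, 0.1, 9.2]
finger_gap: 10.6
```

jog_arm(rows=[[0,0,0,0,0,0,0.8],[0,0,0,0,0,0,4],[0,0,0,0,0,0,4],[0,-5,0,0,0,0,4],[0,-5,0,0,0,0,4]])

```text
time: 11.7
tool_pos: [539.5, -208.9, 238.3]
eef_rot: [[1.0, -0.002, -0.001], [0.001, 0.001, 1.0], [-0.002, -1.0, 0.001]]
contact_force: [1.4, -0.7, -0.3]
finger_gap: 40.3
```

jog_arm(rows=[[3.8,0.5,5.25,0,0,0,4],[3.8,0.5,5.25,0,0,0,4],[3.8,0.5,5.25,0,0,0,4],[3.75,0.5,5.25,0,0,0,4],[0,0,0,0,0,0,4]])

```text
time: 12.32
tool_pos: [686.8, 1.1, 215.5]
eef_rot: [[1.0, -0.003, -0.01], [0.01, 0.003, 1.0], [-0.003, -1.0, 0.004]]
contact_force: [-0.5, -0.4, -0.6]
finger_gap: 39.9
```

jog_arm(rows=[[0,3,0,0,0,0,4],[0,0,0,0,0,0,4]])

```text
time: 12.58
tool_pos: [684.0, -7.4, 185.6]
eef_rot: [[1.0, -0.006, 0.0], [-0.0, -0.0, 1.0], [-0.006, -1.0, -0.0]]
contact_force: [-0.8, 0.5, 0.6]
finger_gap: 39.8
```

jog_arm(rows=[[0,0,0,0,0,0,4],[0,0,0,0,0,0,4]])

```text
time: 12.82
tool_pos: [686.2, -8.0, 190.0]
eef_rot: [[1.0, 0.002, 0.001], [-0.001, 0.0, 1.0], [0.002, -1.0, 0.0]]
contact_force: [0.5, -0.1, 0.3]
finger_gap: 40.1
```

jog_arm(rows=[[0.5,0,0.9,0,0,0,4],[0,2.6,0,0,0,0,4],[0,2.6,0,0,0,0,4],[0,0,0,0,0,0,4],[0,0,0,0,0,0,4]])

```text
time: 13.45
tool_pos: [691.5, 1.6, 137.8]
eef_rot: [[1.0, 0.002, -0.0], [0.0, 0.0, 1.0], [0.002, -1.0, 0.0]]
contact_force: [0.4, 0.6, 0.4]
finger_gap: 40.3
```

jog_arm(rows=[[0,0,0,0,0,0,0.8],[0,0,0,0,0,0,0.8],[0,0,0,0,0,0,0.8],[0,0,0,0,0,0,0.8]])

```text
time: 13.95
tool_pos: [691.5, 2.5, 138.1]
eef_rot: [[1.0, 0.002, -0.001], [0.001, 0.001, 1.0], [0.002, -1.0, 0.001]]
contact_force: [-3.0, 3.7, 5.9]
finger_gap: 10.2
```

jog_arm(rows=[[-0.5,0,0,0,0,0,0.8],[-1,0,0.02,0,0,0,0.8],[-1.4,0,0.01,0,0,0,0.8],[-1.4,0,0.01,0,0,0,0.8],[-1.4,0,0.01,0,0,0,0.8]])

```text
time: 14.58
tool_pos: [634.5, 2.4, 138.0]
eef_rot: [[1.0, 0.004, -0.0], [0.0, 0.001, 1.0], [0.004, -1.0, 0.001]]
contact_force: [2.2, 2.4, 5.9]
finger_gap: 10.4
```

jog_arm(rows=[[-1.4,0,0.01,0,0,0,0.8],[-1.4,0,0.01,0,0,0,0.8],[-1.4,0,0.01,0,0,0,0.8],[-1.4,0,0.01,0,0,0,0.8],[-1.4,0,0.01,0,0,0,0.8]])

```text
time: 15.2
tool_pos: [564.7, 2.2, 137.9]
eef_rot: [[1.0, 0.004, 0.0], [-0.0, 0.0, 1.0], [0.004, -1.0, 0.0]]
contact_force: [2.9, 1.5, 6.3]
finger_gap: 10.4
```

jog_arm(rows=[[-1.2,0,0.01,0,0,0,0.8],[-1,0,0.01,0,0,0,0.8],[-0.9,0,0.01,0,0,0,0.8],[-0.6,0,0.01,0,0,0,0.8],[0,0,0,0,0,0,0.8]])

```text
time: 15.82
tool_pos: [527.2, 2.2, 137.9]
eef_rot: [[1.0, 0.003, 0.001], [-0.001, 0.0, 1.0], [0.003, -1.0, 0.0]]
contact_force: [-2.1, 1.1, 8.2]
finger_gap: 10.5
```

jog_arm(rows=[[0,0,0,0,0,0,6],[0,0,0,0,0,0,6],[0,-5,0,0,0,0,6],[0,-5,0,0,0,0,6],[0,-3,0,0,0,0,6]])

```text
time: 16.45
tool_pos: [527.2, 2.4, 268.8]
eef_rot: [[1.0, 0.002, 0.001], [-0.001, 0.0, 1.0], [0.002, -1.0, 0.0]]
contact_force: [1.0, -0.9, -0.4]
finger_gap: 59.9
```

jog_arm(rows=[[3,-0.4,0,0,0,0,6],[4,-0.3,0,0,0,0,6],[5,0,0,0,0,0,6],[4,0,0,0,0,0,6],[0,0,0,0,0,0,6]])

```text
time: 17.08
tool_pos: [687.9, 2.7, 269.8]
eef_rot: [[1.0, -0.004, 0.0], [-0.0, -0.002, 1.0], [-0.004, -1.0, -0.002]]
contact_force: [0.1, -0.6, -0.6]
finger_gap: 59.7
```

jog_arm(rows=[[0,0,0,0,0,0,6],[0,0,0,0,0,0,6]])

```text
time: 17.32
tool_pos: [686.1, 2.5, 274.3]
eef_rot: [[1.0, 0.001, 0.0], [-0.0, 0.0, 1.0], [0.001, -1.0, 0.0]]
contact_force: [-0.7, 0.8, -0.7]
finger_gap: 60.0
```

```bash
python3 - <<'E'
from h import *
im,K,T=shot('wrist','w4')
print(T[:3,3])
im,K,T=shot('scene','sc4')
E
```

```text
[615.03091529   1.78121536 405.12107707]
```

View pics/w4.png

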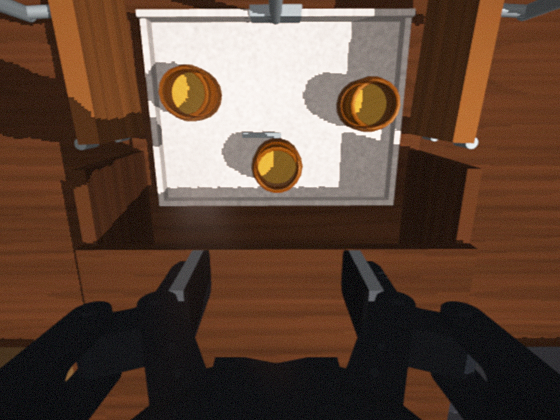

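View pics/sc4.png

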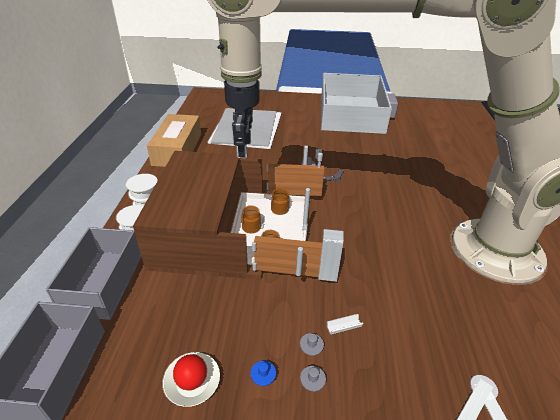

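```bash
python3 - <<'E'
from h import *
im,K,T=load('w4')
d=[cv2.resize(im[y-40:y+40,x-40:x+40],None,fx=3.3,fy=3.3,interpolation=cv2.INTER_CUBIC) for x,y in [(190,93),(277,166),(369,103)]]
cv2.imwrite('pics/w4c.png',cv2.cvtColor(np.hstack(d),cv2.COLOR_RGB2BGR))
for uv in [(190,93),(277,166),(369,103)]: print(onz(K,T,uv,82).round(1))
im,K,T=shot('top','top4')
d=cv2.resize(im[150:290,190:370],None,fx=4.3,fy=4.3,interpolation=cv2.INTER_CUBIC)
cv2.imwrite('pics/top4c.png',cv2.cvtColor(d,cv2.COLOR_RGB2BGR))
E
```

```text
[602.5 -77.6  82. ]
[670.6   2.9  82. ]
[611.4  88.6  82. ]
```

View pics/w4c.png

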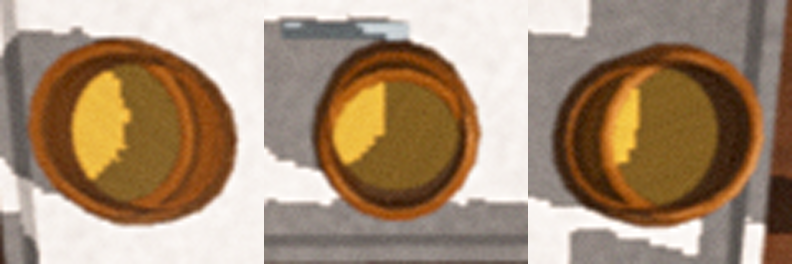

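View pics/top4c.png

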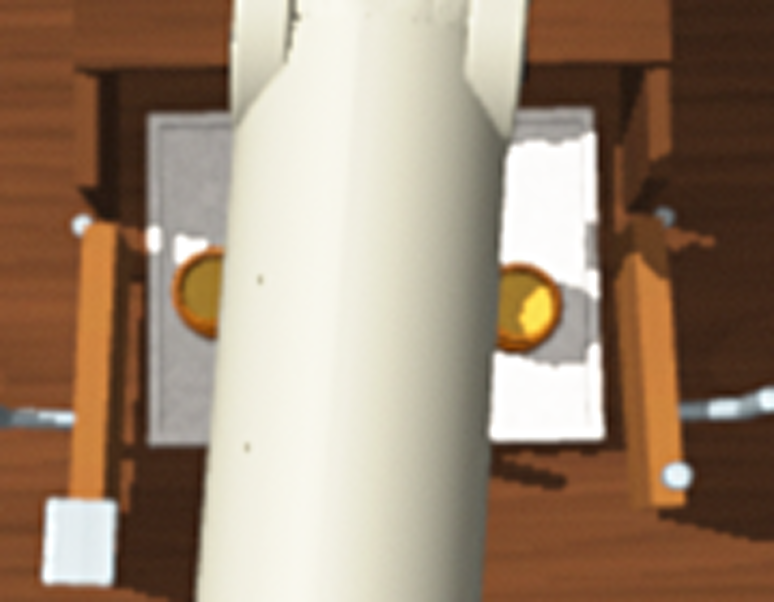

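jog_arm(rows=[[-1.4,0,5.1,0,0,0,6],[-1.4,0,5.1,0,0,0,6],[-1.4,0,5.1,0,0,0,6],[-1.4,0,5.1,0,0,0,6],[-1.4,0,5.1,0,0,0,6]])

```text
time: 18.1
tool_pos: [615.9, 259.3, 274.2]
eef_rot: [[1.0, 0.001, 0.0], [-0.0, 0.001, 1.0], [0.001, -1.0, 0.001]]
contact_force: [-0.3, 0.3, -0.5]
finger_gap: 60.3
```

jog_arm(rows=[[-1.4,0,5.1,0,0,0,4],[-1.4,0,5.1,0,0,0,4],[0,0,0,0,0,0,4],[0,0,0,0,0,0,4],[0,0,0,0,0,0,4]])

```text
time: 18.73
tool_pos: [589.6, 357.8, 273.9]
eef_rot: [[1.0, 0.001, 0.003], [-0.003, -0.0, 1.0], [0.001, -1.0, -0.0]]
contact_force: [-0.6, -0.4, -0.2]
finger_gap: 40.0
```

```bash
python3 - <<'E'
from h import *
print(manip.tips_ahead,manip.get_obs()['tool_pos'])
im,K,T=shot('wrist','w5')
print(T[:3,3])
im,K,T=shot('top','top5')
E
```

```text
11.0 [589.63266048 357.79278885 273.94692482]
[518.54212551 357.31942682 404.79117348]
```

View pics/w5.png

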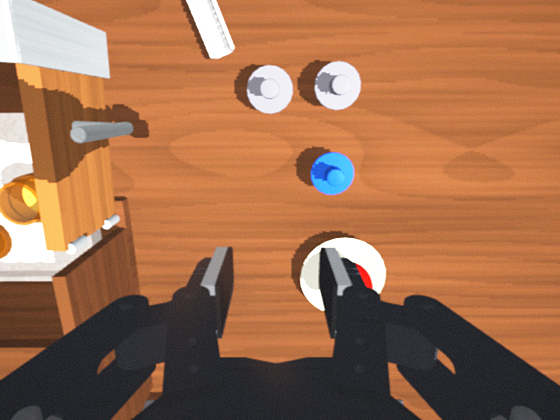

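View pics/top5.png

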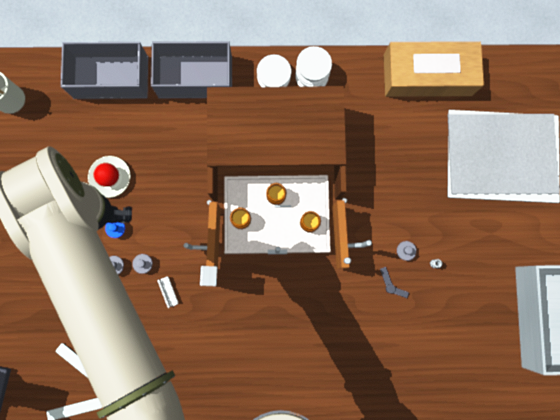

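```bash
python3 - <<'E'
from h import *
im,K,T=load('w5'); d=cv2.resize(im[40:220,230:390],None,fx=3,fy=3,interpolation=cv2.INTER_CUBIC)
im0,K0,T0=load('top5'); e=cv2.resize(im0[180:270,100:325],None,fx=3.5,fy=3.5,interpolation=cv2.INTER_CUBIC)
cv2.imwrite('pics/w5c.png',cv2.cvtColor(d,cv2.COLOR_RGB2BGR));cv2.imwrite('pics/top5c.png',cv2.cvtColor(e,cv2.COLOR_RGB2BGR))
def cents(im,lo,hi,box,amin,amax):
    h=cv2.cvtColor(im,cv2.COLOR_RGB2HSV); m=cv2.inRange(h,lo,hi)
    n,l,s,c=cv2.connectedComponentsWithStats(m)
    return [(c[i].round(1),s[i].tolist()) for i in range(1,n) if amin<s[i,4]<amax and box[0]<c[i][0]<box[2] and box[1]<c[i][1]<box[3]]
for x in cents(im,(100,0,90),(160,70,255),(230,40,390,130),100,5000): print('w5 grey',x, onz(K,T,x[0],25).round(1))
for x in cents(im0,(100,0,80),(160,70,255),(90,230,430,300),50,800): print('top grey',x,onz(K0,T0,x[0],25).round(1))
for x in cents(im0,(10,180,60),(30,255,255),(225,180,330,240),100,900): print('top jar',x,onz(K0,T0,x[0],60).round(1))
E
```

```text
w5 grey (array([337. ,  85.1]), [315, 62, 45, 48, 1712]) [496.  423.1  25. ]
w5 grey (array([269.2,  88.9]), [247, 66, 45, 47, 1687]) [499.6 349.9  25. ]
top grey (array([406.2, 250.4]), [397, 241, 19, 20, 282]) [ 525.2 -336.3   25. ]
top grey (array([142.1, 263.3]), [133, 254, 19, 19, 280]) [501.1 348.5  25. ]
top grey (array([117. , 263.4]), [109, 256, 15, 18, 149]) [501.8 412.9  25. ]
top grey (array([391.9, 284.8]), [381, 267, 27, 31, 235]) [ 436.8 -295.4   25. ]
top jar (array([275.3, 193.9]), [267, 184, 19, 20, 259]) [672.5   3.4  60. ]
top jar (array([239.5, 218. ]), [231, 208, 19, 20, 261]) [611.5  95.3  60. ]
top jar (array([309.2, 221.3]), [301, 212, 19, 20, 248]) [600.9 -82.   60. ]
```

View pics/w5c.png

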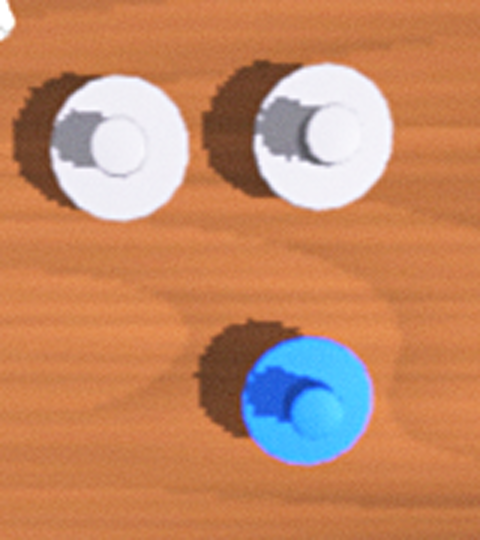

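View pics/top5c.png

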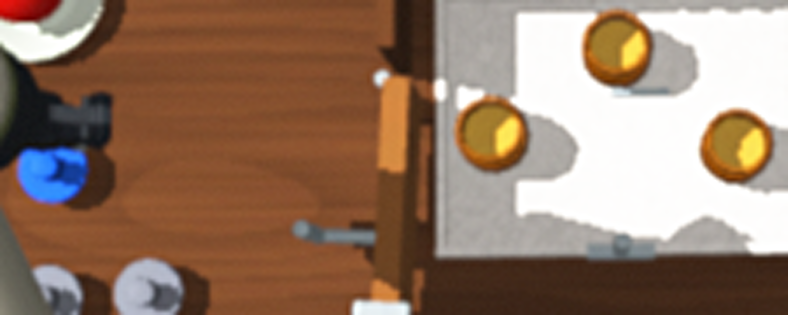

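```bash
python3 - <<'E'
from h import *
im,K,T=load('w5');im0,K0,T0=load('top5'); im4,K4,T4=load('w4')
print('A',onz(K,T,(269.3,88.3),47),'B',onz(K,T,(341,84.7),47))
print(tri([(K,T,(269.2,88.9)),(K0,T0,(142.1,263.3))]))
for n,a,b in [('j1',(183.3,92.4),(309.2,221.3)),('j2',(277.3,169),(275.3,193.9)),('j3',(376.6,103.3),(239.5,218))]:
    print(n,onz(K4,T4,a,82).round(1),onz(K0,T0,b,82).round(1),onz(K0,T0,b,70).round(1),tri([(K4,T4,a),(K0,T0,b)]))
E
```

```text
A [500.15347117 350.44718833  47.        ] B [496.91664117 423.36789502  47.        ]
(array([500.35961769, 349.57895497,  21.90049979]), [0.9171850835445714, 0.9171850835445935])
j1 [601.9 -83.7  82. ] [598.5 -80.3  82. ] [599.8 -81.3  70. ] (array([600.18483283, -81.66235006,  83.94909721]), [2.3642075122119004, 2.3642075122117294])
j2 [673.5   3.2  82. ] [669.    3.7  82. ] [670.9   3.5  70. ] (array([650.52356427,   3.91158118, 202.99452383]), [1.661927165762932, 1.6619271657629804])
j3 [611.7  95.7  82. ] [609.  94.  82.] [610.4  94.7  70. ] (array([610.33384599,  94.77768261,  82.36875754]), [1.5811577769420968, 1.5811577769421208])
```

jog_arm(rows=[[-3,4,-0.3,0,0,0,4],[-3,5,-0.25,0,0,0,4],[-2.9,5,-0.25,0,0,0,4],[0,3,0,0,0,0,4],[0,0,0,0,0,0,4]])

```text
time: 19.45
tool_pos: [498.6, 350.1, 101.4]
eef_rot: [[1.0, -0.004, 0.001], [-0.001, -0.003, 1.0], [-0.004, -1.0, -0.003]]
contact_force: [0.2, -0.2, 0.4]
finger_gap: 40.0
```

jog_arm(rows=[[0,0,0,0,0,0,4],[0,0,0,0,0,0,4]])

```text
time: 19.7
tool_pos: [501.4, 352.0, 105.4]
eef_rot: [[1.0, 0.003, 0.001], [-0.001, 0.002, 1.0], [0.003, -1.0, 0.002]]
contact_force: [0.3, -0.4, -0.1]
finger_gap: 39.9
```

jog_arm(rows=[[-0.1,3.2,-0.15,0,0,0,4],[0,3.2,0,0,0,0,4],[0,0,0,0,0,0,4],[0,0,0,0,0,0,4]])

```text
time: 20.2
tool_pos: [499.9, 350.8, 41.3]
eef_rot: [[1.0, 0.002, 0.0], [-0.0, 0.001, 1.0], [0.002, -1.0, 0.001]]
contact_force: [-0.8, 0.3, -0.1]
finger_gap: 39.9
```

```bash
python3 - <<'E'
from h import *
print(manip.get_obs()['tool_pos'])
im,K,T=shot('wrist','w6')
im=im[200:420,150:400]
cv2.imwrite('pics/w6c.png',cv2.cvtColor(cv2.resize(im,None,fx=2.5,fy=2.5),cv2.COLOR_RGB2BGR))
E
```

```text
[499.94750879 350.81473451  41.25003926]
```

View pics/w6c.png

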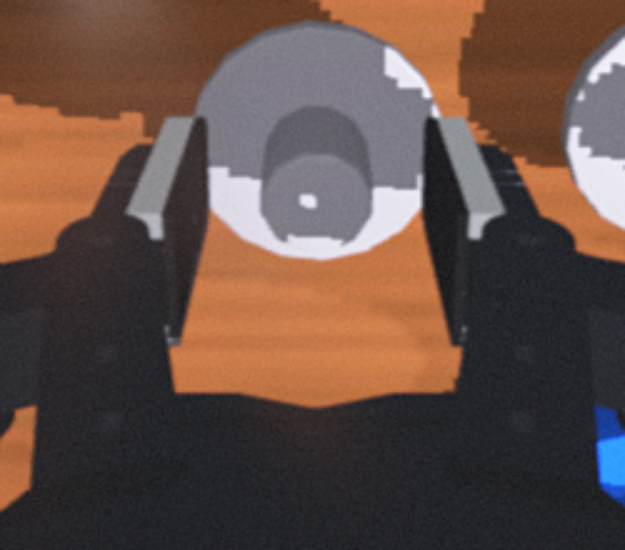

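Grip stands centred between the pads; close.

jog_arm(rows=[[0,0,0,0,0,0,1.5],[0,0,0,0,0,0,1.5],[0,0,0,0,0,0,1.5],[0,0,0,0,0,0,1.5]])

```text
time: 20.75
tool_pos: [499.8, 351.0, 41.2]
eef_rot: [[1.0, 0.002, 0.0], [-0.0, 0.002, 1.0], [0.002, -1.0, 0.002]]
contact_force: [-0.3, -0.3, 5.5]
finger_gap: 17.3
```

jog_arm(rows=[[0,-5,0,0,0,0,1.5],[0,-5,0,0,0,0,1.5],[0,-5,0,0,0,0,1.5],[1,-4,-2,0,0,0,1.5],[2,0,-4.7,0,0,0,1.5]])

```text
time: 21.38
tool_pos: [529.5, 286.3, 234.0]
eef_rot: [[1.0, 0.006, -0.005], [0.005, 0.006, 1.0], [0.006, -1.0, 0.005]]
contact_force: [1.1, 0.5, -2.1]
finger_gap: 17.4
```

jog_arm(rows=[[2,0,-4.7,0,0,0,1.5],[2,0,-4.7,0,0,0,1.5],[2,0,-4.7,0,0,0,1.5],[2.0,0,-4.7,0,0,0,1.5],[0,0,0,0,0,0,1.5]])

```text
time: 22.0
tool_pos: [610.0, 88.7, 230.1]
eef_rot: [[1.0, 0.001, 0.009], [-0.009, -0.003, 1.0], [0.001, -1.0, -0.003]]
contact_force: [-0.4, -0.5, -1.1]
finger_gap: 17.8
```

jog_arm(rows=[[0,0,0,0,0,0,1.5],[0,0,0,0,0,0,1.5]])

```text
time: 22.25
tool_pos: [608.4, 97.1, 229.4]
eef_rot: [[1.0, -0.0, -0.002], [0.002, 0.001, 1.0], [-0.0, -1.0, 0.001]]
contact_force: [0.5, 0.0, -0.1]
finger_gap: 17.7
```

jog_arm(rows=[[0.2,4,-0.2,0,0,0,1.5],[0,4.6,0,0,0,0,1.5],[0,0,0,0,0,0,1.5],[0,0,0,0,0,0,1.5]])

```text
time: 22.75
tool_pos: [611.5, 94.1, 145.2]
eef_rot: [[1.0, 0.002, -0.001], [0.001, 0.0, 1.0], [0.002, -1.0, 0.0]]
contact_force: [0.6, -0.6, -0.2]
finger_gap: 17.8
```

```bash
python3 - <<'E'
from h import *
print(manip.get_obs()['tool_pos'])
im,K,T=shot('wrist','w7')
for z in (82,):print(proj(K,T,(610.5,95,82)))
im=im[150:400,130:420]
cv2.imwrite('pics/w7c.png',cv2.cvtColor(cv2.resize(im,None,fx=2.3,fy=2.3),cv2.COLOR_RGB2BGR))
im,K,T=shot('scene','sc7')
cv2.imwrite('pics/sc7c.png',cv2.cvtColor(cv2.resize(im[150:290,190:360],None,fx=4,fy=4,interpolation=cv2.INTER_CUBIC),cv2.COLOR_RGB2BGR))
E
```

```text
[611.45088809  94.09183328 145.22207507]
[278.53600841 224.70846544]
```

View pics/w7c.png

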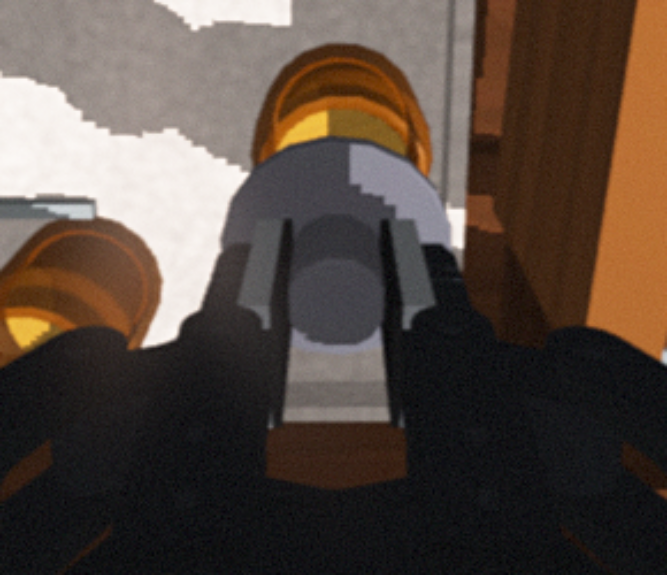

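View pics/sc7c.png

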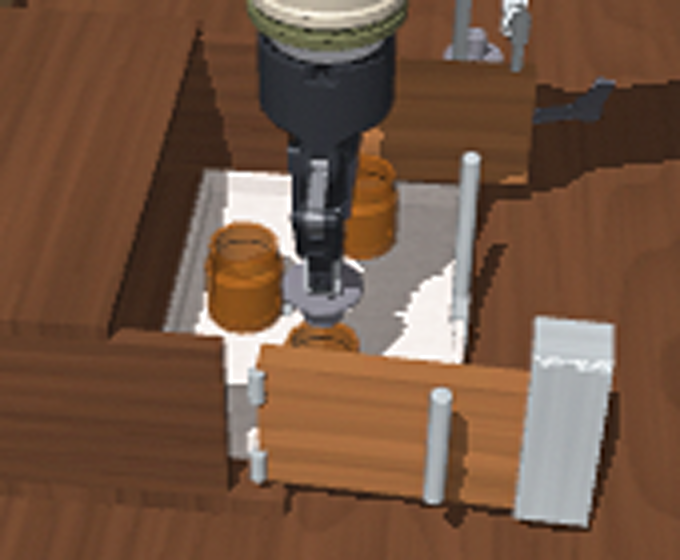

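```bash
python3 - <<'E'
from h import *
im,K,T=load('w7')
c=np.array([610.5,95])
img=im.copy()
for r,col in ((23.5,(0,255,0)),(19.5,(0,0,255))):
    pts=np.array([proj(K,T,(c[0]+r*np.cos(a),c[1]+r*np.sin(a),82)) for a in np.linspace(0,6.28,60)])
    cv2.polylines(img,[np.round(pts*8).astype(int)],True,col,1,cv2.LINE_AA,3)
cv2.imwrite('pics/w7d.png',cv2.cvtColor(cv2.resize(img[150:300,190:360],None,fx=4,fy=4),cv2.COLOR_RGB2BGR))
E
```

```text
(no output)
```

View pics/w7d.png

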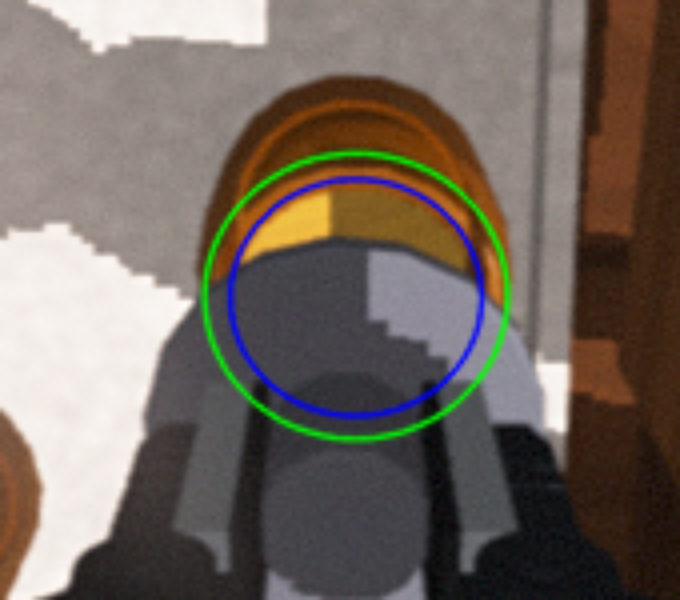

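jog_arm(rows=[[-0.1,1.0,0.1,0,0,0,1.5],[0,1.0,0,0,0,0,1.5],[0,1.0,0,0,0,0,1.5],[0,0.6,0,0,0,0,1.5],[0,0,0,0,0,0,1.5]])

```text
time: 23.48
tool_pos: [609.5, 94.2, 106.7]
eef_rot: [[1.0, -0.001, 0.0], [-0.0, -0.0, 1.0], [-0.001, -1.0, -0.0]]
contact_force: [1.0, -0.2, -1.6]
finger_gap: 17.1
```

jog_arm(rows=[[0,0.3,0,0,0,0,1.5],[0,0.3,0,0,0,0,1.5],[0,0,0,0,0,0,1.5]])

```text
time: 23.85
tool_pos: [611.2, 94.3, 103.1]
eef_rot: [[1.0, 0.004, 0.0], [-0.0, 0.001, 1.0], [0.004, -1.0, 0.001]]
contact_force: [0.9, 0.7, 6.7]
finger_gap: 17.6
```

jog_arm(rows=[[0,0.3,0,0,0,0,1.5],[0,0.3,0,0,0,0,1.5],[0,0,0,0,0,0,1.5]])

```text
time: 24.22
tool_pos: [615.8, 94.3, 102.8]
eef_rot: [[1.0, 0.015, 0.001], [-0.001, 0.003, 1.0], [0.015, -1.0, 0.003]]
contact_force: [1.1, -0.9, 32.7]
finger_gap: 17.3
```

jog_arm(rows=[[0,-0.6,0,0,0,0,1.5],[0,0,0,0,0,0,1.5],[0,0,0,0,0,0,4],[0,0,0,0,0,0,4]])

```text
time: 24.72
tool_pos: [608.9, 94.2, 100.4]
eef_rot: [[1.0, -0.002, 0.0], [-0.0, -0.0, 1.0], [-0.002, -1.0, -0.0]]
contact_force: [0.2, 0.6, -1.0]
finger_gap: 39.9
```

jog_arm(rows=[[0,-3,0,0,0,0,4],[0,-4,0,0,0,0,4],[0,-5,0,0,0,0,4],[0,-3,0,0,0,0,4],[0,0,0,0,0,0,4]])

```text
time: 25.35
tool_pos: [610.7, 94.2, 253.7]
eef_rot: [[1.0, 0.004, 0.0], [-0.0, 0.001, 1.0], [0.004, -1.0, 0.001]]
contact_force: [0.3, 0.1, -0.5]
finger_gap: 40.1
```

```bash
python3 - <<'E'
from h import *
print(manip.get_obs()['tool_pos'])
im,K,T=shot('wrist','w8')
im,K,T=shot('scene','sc8')
cv2.imwrite('pics/sc8c.png',cv2.cvtColor(cv2.resize(im[150:290,190:360],None,fx=4,fy=4,interpolation=cv2.INTER_CUBIC),cv2.COLOR_RGB2BGR))
E
```

```text
[610.74132129  94.20045481 253.67336073]
```

View pics/w8.png

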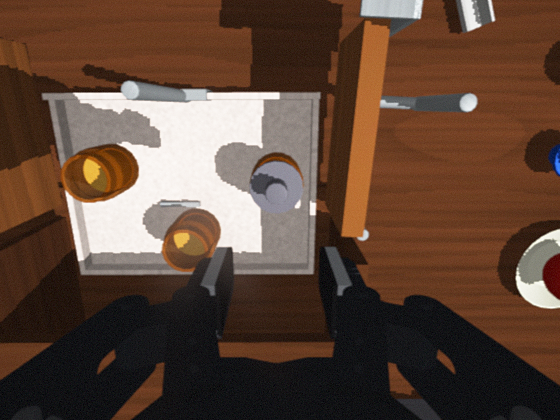

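View pics/sc8c.png

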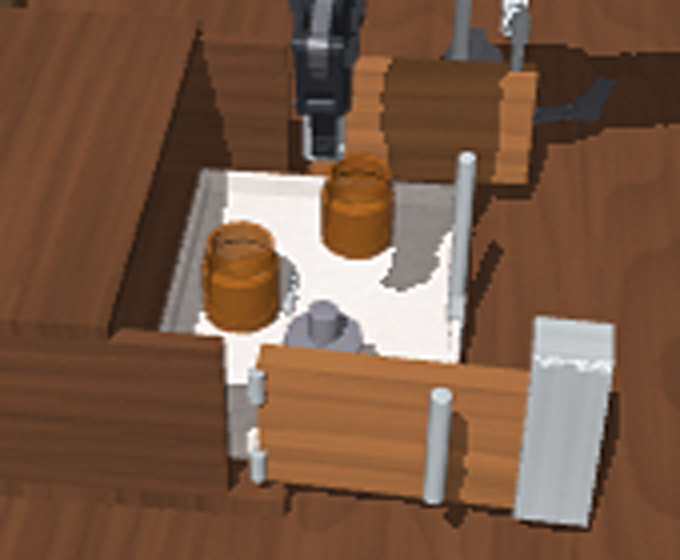

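jog_arm(rows=[[-1.4,0,5.4,0,0,0,4],[-1.8,0,5.5,0,0,0,4],[-1.8,0,5.5,0,0,0,4],[-1.8,0,5.5,0,0,0,4],[-1.8,0,5.5,0,0,0,4]])

```text
time: 26.08
tool_pos: [522.3, 369.5, 249.2]
eef_rot: [[1.0, -0.003, 0.0], [-0.0, -0.002, 1.0], [-0.003, -1.0, -0.002]]
contact_force: [1.2, 0.0, -0.6]
finger_gap: 40.0
```

jog_arm(rows=[[-1.8,2,5.5,0,0,0,4],[0,4,0,0,0,0,4],[0,4,0,0,0,0,4],[0,0,0,0,0,0,4],[0,0,0,0,0,0,4]])

```text
time: 26.7
tool_pos: [506.1, 423.2, 152.1]
eef_rot: [[1.0, 0.0, 0.001], [-0.001, -0.0, 1.0], [0.0, -1.0, -0.0]]
contact_force: [0.1, -0.3, 0.8]
finger_gap: 39.9
```

```bash
python3 - <<'E'
from h import *
print(manip.get_obs()['tool_pos'])
im,K,T=shot('wrist','w9')
h=cv2.cvtColor(im,cv2.COLOR_RGB2HSV); m=cv2.inRange(h,(100,0,80),(160,80,255))
n,l,s,c=cv2.connectedComponentsWithStats(m)
for i in range(1,n):
    if s[i,4]>300: print(c[i],s[i],onz(K,T,c[i],25),onz(K,T,c[i],40))
E
```

```text
[506.12811124 423.16860657 152.10291429]
[277.28561525 185.64610052] [ 247  156   61   60 2885] [495.09740737 423.51913646  25.        ] [491.61144901 423.45993896  40.        ]
[338.20075047 270.75234522] [325 248  27  48 533] [570.14377097 475.92686925  25.        ] [562.29482822 472.82083365  40.        ]
[212.33405172 274.73706897] [200 253  25  43 464] [573.89186141 367.49529434  25.        ] [565.82501523 370.69316536  40.        ]
```

View pics/w9.png

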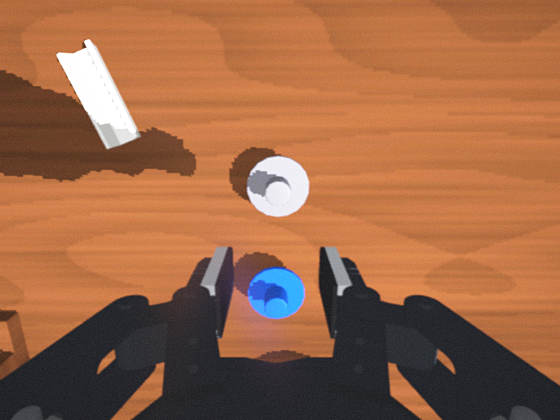

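jog_arm(rows=[[-1.0,4,0,0,0,0,4],[0,4,0,0,0,0,4],[0,3.1,0,0,0,0,4],[0,0,0,0,0,0,4],[0,0,0,0,0,0,4]])

```text
time: 27.38
tool_pos: [497.2, 424.1, 43.0]
eef_rot: [[1.0, 0.003, 0.0], [-0.0, 0.002, 1.0], [0.003, -1.0, 0.002]]
contact_force: [0.4, -0.0, -0.2]
finger_gap: 39.7
```

jog_arm(rows=[[0,0,0,0,0,0,1.5],[0,0,0,0,0,0,1.5],[0,0,0,0,0,0,1.5],[0,0,0,0,0,0,1.5]])

```text
time: 27.88
tool_pos: [497.0, 424.3, 42.9]
eef_rot: [[1.0, 0.003, 0.0], [-0.0, 0.003, 1.0], [0.003, -1.0, 0.003]]
contact_force: [-0.4, -0.4, 6.7]
finger_gap: 17.1
```

jog_arm(rows=[[0,-5,0,0,0,0,1.5],[0,-5,0,0,0,0,1.5],[0,-5,0,0,0,0,1.5],[1,-5,-2,0,0,0,1.5],[1.5,0,-4,0,0,0,1.5]])

```text
time: 28.5
tool_pos: [522.1, 365.8, 246.8]
eef_rot: [[1.0, 0.007, -0.004], [0.004, 0.007, 1.0], [0.008, -1.0, 0.007]]
contact_force: [0.6, -0.2, -1.2]
finger_gap: 17.0
```

jog_arm(rows=[[2,0,-4.8,0,0,0,1.5],[2,0,-4.8,0,0,0,1.5],[2,0,-4.8,0,0,0,1.5],[2.0,0,-4.8,0,0,0,1.5],[2,0,-4.8,0,0,0,1.5]])

```text
time: 29.12
tool_pos: [621.4, 121.7, 241.7]
eef_rot: [[1.0, 0.002, 0.0], [-0.0, 0.001, 1.0], [0.002, -1.0, 0.001]]
contact_force: [0.3, 0.3, 0.1]
finger_gap: 17.3
```

jog_arm(rows=[[2,0,-4.8,0,0,0,1.5],[2,0,-4.6,0,0,0,1.5],[1,0,-2.7,0,0,0,1.5],[0,0,0,0,0,0,1.5],[0,0,0,0,0,0,1.5]])

```text
time: 29.75
tool_pos: [670.8, 3.2, 241.0]
eef_rot: [[1.0, 0.001, -0.001], [0.001, 0.001, 1.0], [0.001, -1.0, 0.001]]
contact_force: [-0.4, 0.6, -0.7]
finger_gap: 17.7
```

jog_arm(rows=[[0.1,4,0,0,0,0,1.5],[0,5.4,0,0,0,0,1.5],[0,0,0,0,0,0,1.5],[0,0,0,0,0,0,1.5],[0,0,0,0,0,0,1.5]])

```text
time: 30.38
tool_pos: [673.3, 2.4, 149.7]
eef_rot: [[1.0, 0.005, -0.0], [0.0, 0.0, 1.0], [0.005, -1.0, 0.0]]
contact_force: [-0.6, -0.6, -0.6]
finger_gap: 17.4
```

```bash
cat >> h.py <<'E'
def jarview(fn,c):
    print(manip.get_obs()['tool_pos'].round(1))
    im,K,T=shot('wrist',fn); img=im.copy()
    for r,col in ((23.5,(0,255,0)),(19.5,(0,0,255))):
        pts=np.array([proj(K,T,(c[0]+r*np.cos(a),c[1]+r*np.sin(a),82)) for a in np.linspace(0,6.28,60)])
        cv2.polylines(img,[np.round(pts*8).astype(int)],True,col,1,cv2.LINE_AA,3)
    cv2.imwrite('pics/'+fn+'d.png',cv2.cvtColor(cv2.resize(np.hstack([im[150:300,190:360],img[150:300,190:360]]),None,fx=2.3,fy=2.3,interpolation=cv2.INTER_CUBIC),cv2.COLOR_RGB2BGR))
E
python3 -c "
from h import *
jarview('w10',(672,3.3))"
```

```text
[673.3   2.4 149.7]
```

View pics/w10d.png

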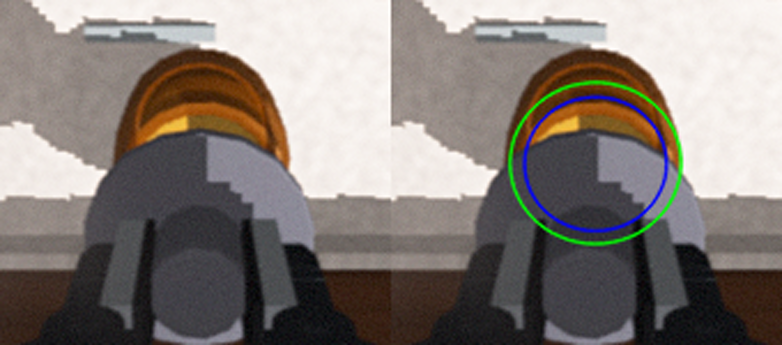

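```bash
python3 - <<'E'
from h import *
out=[]
for fn,(x0,y0,x1,y1) in (('w4',(237,126,317,206)),('w8',(150,200,230,280)),('w10',(210,150,340,240))):
    im,K,T=load(fn); row=[]
    for c in (None,(672,3.3),(676,3)):
        s=5 if fn!='w10' else 3.2
        crop=cv2.resize(im[y0:y1,x0:x1],None,fx=s,fy=s,interpolation=cv2.INTER_CUBIC)
        if c:
          for r,col in ((23.5,(0,255,0)),(19.5,(0,0,255))):
            pts=np.array([proj(K,T,(c[0]+r*np.cos(a),c[1]+r*np.sin(a),82)) for a in np.linspace(0,6.28,60)])
            cv2.polylines(crop,[np.round((pts-[x0,y0]+.5)*s).astype(int)],True,col,1,cv2.LINE_AA)
        row.append(cv2.resize(crop,(266,200 if fn!='w10' else 184)))
    out.append(np.hstack(row))
cv2.imwrite('pics/cmp.png',cv2.cvtColor(np.vstack(out),cv2.COLOR_RGB2BGR))
E
```

```text
(no output)
```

View pics/cmp.png

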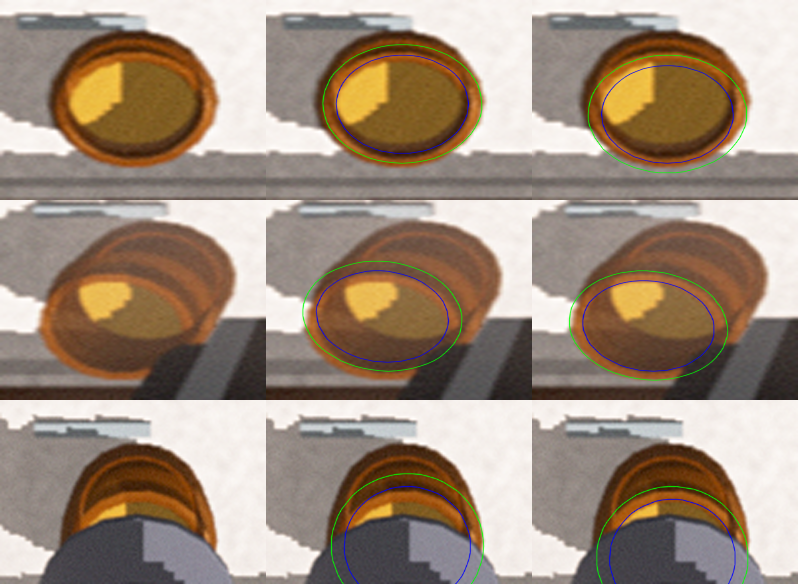

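jog_arm(rows=[[0.25,1.0,0.05,0,0,0,1.5],[0,1.0,0,0,0,0,1.5],[0,1.0,0,0,0,0,1.5],[0,0.8,0,0,0,0,1.5],[0,0,0,0,0,0,1.5]])

```text
time: 31.05
tool_pos: [673.8, 2.7, 107.3]
eef_rot: [[1.0, -0.002, 0.0], [-0.0, -0.0, 1.0], [-0.002, -1.0, -0.0]]
contact_force: [0.5, 0.3, -1.5]
finger_gap: 17.5
```

jog_arm(rows=[[0,0.2,0,0,0,0,1.5],[0,0.2,0,0,0,0,1.5],[0,0,0,0,0,0,1.5],[0,0,0,0,0,0,1.5]])

```text
time: 31.55
tool_pos: [674.7, 2.6, 105.0]
eef_rot: [[1.0, 0.001, 0.0], [-0.0, -0.0, 1.0], [0.001, -1.0, -0.0]]
contact_force: [1.2, 0.2, 3.5]
finger_gap: 17.2
```

jog_arm(rows=[[0,0.2,0,0,0,0,1.5],[-0.1,0.2,0,0,0,0,1.5],[0,0,0,0,0,0,1.5]])

```text
time: 31.92
tool_pos: [675.8, 2.8, 104.7]
eef_rot: [[1.0, 0.007, -0.0], [0.0, 0.001, 1.0], [0.007, -1.0, 0.001]]
contact_force: [-0.5, 1.3, 19.2]
finger_gap: 17.3
```

jog_arm(rows=[[0,-0.4,0,0,0,0,1.5],[0,0,0,0,0,0,1.5],[0,0,0,0,0,0,4],[0,0,0,0,0,0,4]])

```text
time: 32.42
tool_pos: [672.4, 2.7, 103.4]
eef_rot: [[1.0, -0.002, 0.0], [-0.0, -0.0, 1.0], [-0.002, -1.0, -0.0]]
contact_force: [0.0, -0.2, -0.7]
finger_gap: 40.0
```

jog_arm(rows=[[0,-3,0,0,0,0,4],[0,-4,0,0,0,0,4],[0,-5,0,0,0,0,4],[0,-2.5,0,0,0,0,4],[0,0,0,0,0,0,4]])

```text
time: 33.05
tool_pos: [674.0, 2.4, 251.4]
eef_rot: [[1.0, 0.003, 0.0], [-0.0, 0.0, 1.0], [0.003, -1.0, 0.0]]
contact_force: [-0.8, -1.2, -1.1]
finger_gap: 40.4
```

```bash
python3 - <<'E'
from h import *
print(manip.get_obs()['tool_pos'])
im,K,T=shot('wrist','w11')
d=im.copy()
for p in ((604.5,-82),(600.5,-82)):
    pts=np.array([proj(K,T,(p[0]+23.5*np.cos(a),p[1]+23.5*np.sin(a),82)) for a in np.linspace(0,6.28,60)])
    cv2.polylines(d,[np.round(pts*8).astype(int)],True,(0,255,0),1,cv2.LINE_AA,3)
cv2.imwrite('pics/w11d.png',cv2.cvtColor(d,cv2.COLOR_RGB2BGR))
E
```

```text
[674.03072409   2.38935355 251.44094043]
```

View pics/w11d.png

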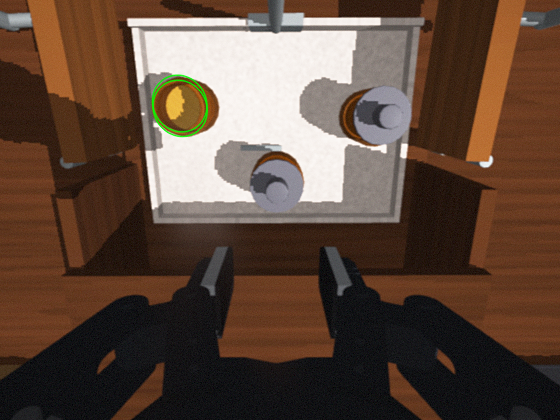

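jog_arm(rows=[[-1.9,0,-5,0,0,0,4],[-1.9,0,-5.2,0,0,0,4],[-1.9,0,-5.2,0,0,0,4],[-1.9,0,-5.2,0,0,0,4],[-1.9,0,-5.2,0,0,0,4]])

```text
time: 33.72
tool_pos: [576.6, -256.3, 247.1]
eef_rot: [[1.0, -0.003, 0.0], [-0.0, 0.001, 1.0], [-0.003, -1.0, 0.001]]
contact_force: [0.8, -0.6, 0.2]
finger_gap: 40.2
```

jog_arm(rows=[[-1.9,0,-5.2,0,0,0,4],[0,2,-2.8,0,0,0,4],[0,2,0,0,0,0,4],[0,0,0,0,0,0,4],[0,0,0,0,0,0,4]])

```text
time: 34.35
tool_pos: [559.3, -334.6, 209.1]
eef_rot: [[1.0, -0.001, -0.001], [0.001, 0.001, 1.0], [-0.001, -1.0, 0.001]]
contact_force: [-0.3, 0.2, 0.8]
finger_gap: 40.3
```

```bash
python3 - <<'E'
from h import *
print(manip.get_obs()['tool_pos'])
im,K,T=shot('wrist','w12')
h=cv2.cvtColor(im,cv2.COLOR_RGB2HSV); m=cv2.inRange(h,(100,0,60),(160,80,255))
n,l,s,c=cv2.connectedComponentsWithStats(m)
for i in range(1,n):
    if s[i,4]>300: print(c[i],s[i],onz(K,T,c[i],25))
E
```

```text
[ 559.32009521 -334.57759335  209.12454999]
[313.45071685  47.14023297] [ 269    9   75   93 2232] [ 437.82479182 -302.6416923    25.        ]
[274.60056259 147.17299578] [ 249  122   52   52 2133] [ 524.15979402 -336.46999199   25.        ]
[466.19001218 180.82095006] [427 166  73  42 821] [ 556.41323637 -150.85427932   25.        ]
[338.43820225 271.33895131] [325 248  28  49 534] [ 653.47868004 -269.50478739   25.        ]
[ 52.68386887 313.21648815] [   0  280  161  101 6162] [ 704.21646876 -578.92705772   25.        ]
[143.80865385 393.92307692] [ 110  361   56   59 1040] [ 814.13946814 -491.48049334   25.        ]
```

View pics/w12.png

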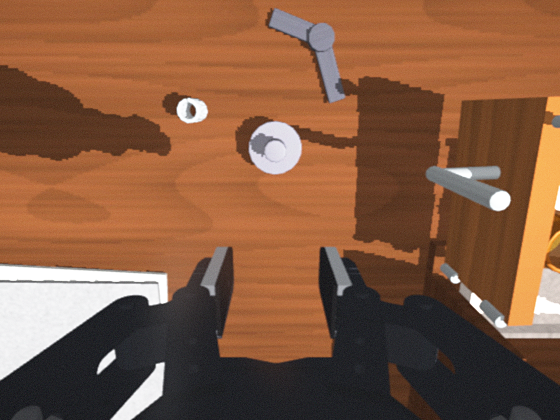

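jog_arm(rows=[[-3.5,3,-0.2,0,0,0,4],[0,5,0,0,0,0,4],[0,4,0,0,0,0,4],[0,0,0,0,0,0,4],[0,0,0,0,0,0,4]])

```text
time: 35.02
tool_pos: [525.3, -337.9, 91.7]
eef_rot: [[1.0, 0.002, -0.0], [0.0, -0.002, 1.0], [0.002, -1.0, -0.002]]
contact_force: [0.5, 0.1, 0.9]
finger_gap: 39.8
```

jog_arm(rows=[[0,2.5,0,0,0,0,4],[0,2.2,0,0,0,0,4],[0,0,0,0,0,0,4],[0,0,0,0,0,0,4]])

```text
time: 35.52
tool_pos: [525.4, -338.1, 44.7]
eef_rot: [[1.0, 0.003, 0.0], [-0.0, -0.002, 1.0], [0.003, -1.0, -0.002]]
contact_force: [0.8, -0.4, 0.2]
finger_gap: 40.2
```

jog_arm(rows=[[-0.1,0.25,0.15,0,0,0,4],[0,0,0,0,0,0,4],[0,0,0,0,0,0,1.5],[0,0,0,0,0,0,1.5],[0,0,0,0,0,0,1.5]])

```text
time: 36.15
tool_pos: [523.5, -335.9, 40.4]
eef_rot: [[1.0, 0.001, 0.0], [-0.0, -0.0, 1.0], [0.001, -1.0, -0.0]]
contact_force: [-0.3, 2.0, 4.4]
finger_gap: 17.7
```

jog_arm(rows=[[0,0,0,0,0,0,1.5]])

```text
time: 36.28
tool_pos: [523.4, -335.9, 40.4]
eef_rot: [[1.0, 0.001, 0.0], [-0.0, -0.0, 1.0], [0.001, -1.0, -0.0]]
contact_force: [-0.3, 1.0, 5.0]
finger_gap: 17.7
```

jog_arm(rows=[[0,-5,0,0,0,0,1.5],[0,-5,0,0,0,0,1.5],[0,-5,0,0,0,0,1.5],[0.6,-5,2,0,0,0,1.5],[1.5,0,4.7,0,0,0,1.5]])

```text
time: 36.9
tool_pos: [544.4, -272.5, 244.7]
eef_rot: [[1.0, 0.007, 0.006], [-0.006, -0.005, 1.0], [0.007, -1.0, -0.005]]
contact_force: [-0.4, 0.3, -1.5]
finger_gap: 17.5
```

jog_arm(rows=[[1.5,0,4.7,0,0,0,1.5],[1.5,0,4.7,0,0,0,1.5],[1.5,0,4.7,0,0,0,1.5],[1.5,0,4.6,0,0,0,1.5],[0,0,0,0,0,0,1.5]])

```text
time: 37.52
tool_pos: [605.2, -75.6, 238.7]
eef_rot: [[1.0, -0.002, -0.008], [0.008, 0.002, 1.0], [-0.002, -1.0, 0.002]]
contact_force: [-0.7, -1.3, -1.3]
finger_gap: 17.9
```

jog_arm(rows=[[0,4,0,0,0,0,1.5],[0,4,0,0,0,0,1.5],[0,0,0,0,0,0,1.5],[0,0,0,0,0,0,1.5]])

```text
time: 38.02
tool_pos: [604.7, -82.6, 161.3]
eef_rot: [[1.0, 0.001, 0.001], [-0.001, -0.001, 1.0], [0.001, -1.0, -0.001]]
contact_force: [-0.9, -0.4, 0.5]
finger_gap: 17.7
```

```bash
python3 -c "
from h import *
jarview('w13',(604.5,-82))"
```

```text
[604.7 -82.6 161.3]
```

View pics/w13d.png

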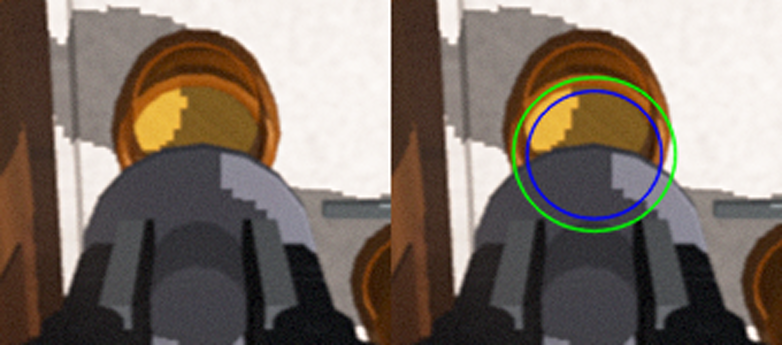

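jog_arm(rows=[[-0.2,1.5,-0.12,0,0,0,1.5],[0,1.5,0,0,0,0,1.5],[0,1.0,0,0,0,0,1.5],[0,1.0,0,0,0,0,1.5],[0,0.4,0,0,0,0,1.5]])

```text
time: 38.7
tool_pos: [601.9, -82.9, 104.9]
eef_rot: [[1.0, -0.001, 0.0], [-0.0, -0.0, 1.0], [-0.001, -1.0, -0.0]]
contact_force: [-0.5, -0.5, -1.5]
finger_gap: 17.7
```

jog_arm(rows=[[0,0.2,0,0,0,0,1.5],[0,0.2,0,0,0,0,1.5],[0,0,0,0,0,0,1.5]])

```text
time: 39.08
tool_pos: [602.7, -83.1, 102.4]
eef_rot: [[1.0, 0.001, 0.0], [-0.0, -0.0, 1.0], [0.001, -1.0, -0.0]]
contact_force: [0.2, 0.2, 0.4]
finger_gap: 17.7
```

jog_arm(rows=[[0,0.2,0,0,0,0,1.5],[-0.1,0.2,0,0,0,0,1.5],[0,0,0,0,0,0,1.5]])

```text
time: 39.45
tool_pos: [604.5, -83.1, 102.1]
eef_rot: [[1.0, 0.008, -0.0], [0.0, 0.0, 1.0], [0.008, -1.0, 0.0]]
contact_force: [-0.9, 1.3, 19.4]
finger_gap: 17.7
```

Seated (19 N, no further travel). Release and check all three.

jog_arm(rows=[[0,-0.4,0,0,0,0,1.5],[0,0,0,0,0,0,1.5],[0,0,0,0,0,0,4],[0,0,0,0,0,0,4]])

```text
time: 39.95
tool_pos: [600.8, -83.0, 101.3]
eef_rot: [[1.0, -0.001, 0.0], [-0.0, 0.0, 1.0], [-0.001, -1.0, 0.0]]
contact_force: [-0.0, -0.2, 1.0]
finger_gap: 40.0
```

jog_arm(rows=[[0,-3,0,0,0,0,4],[0,-4,0,0,0,0,4],[0,-5,0,0,0,0,4],[2,-2,3,0,0,0,4],[3,0,5,0,0,0,4]])

```text
time: 40.58
tool_pos: [652.4, -5.3, 245.1]
eef_rot: [[1.0, 0.005, 0.005], [-0.005, -0.001, 1.0], [0.005, -1.0, -0.001]]
contact_force: [0.8, -0.3, 0.1]
finger_gap: 40.0
```

jog_arm(rows=[[2,0,0,0,0,0,4],[0,0,0,0,0,0,4],[0,0,0,0,0,0,4],[0,0,0,0,0,0,4]])

```text
time: 41.08
tool_pos: [670.6, -4.2, 242.2]
eef_rot: [[1.0, -0.0, 0.002], [-0.002, -0.0, 1.0], [-0.0, -1.0, -0.0]]
contact_force: [0.3, 0.5, -0.4]
finger_gap: 39.9
```

```bash
python3 - <<'E'
from h import *
print(manip.get_obs()['tool_pos'])
im,K,T=shot('wrist','w14')
im,K,T=shot('scene','sc14')
cv2.imwrite('pics/sc14c.png',cv2.cvtColor(cv2.resize(im[150:290,190:360],None,fx=4,fy=4,interpolation=cv2.INTER_CUBIC),cv2.COLOR_RGB2BGR))
E
```

```text
[670.62996644  -4.1522263  242.18995438]
```

View pics/w14.png

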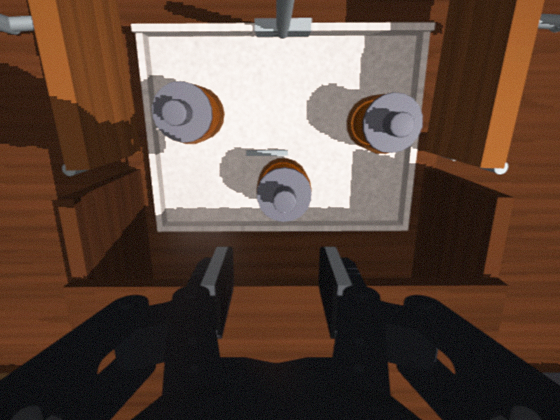

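View pics/sc14c.png

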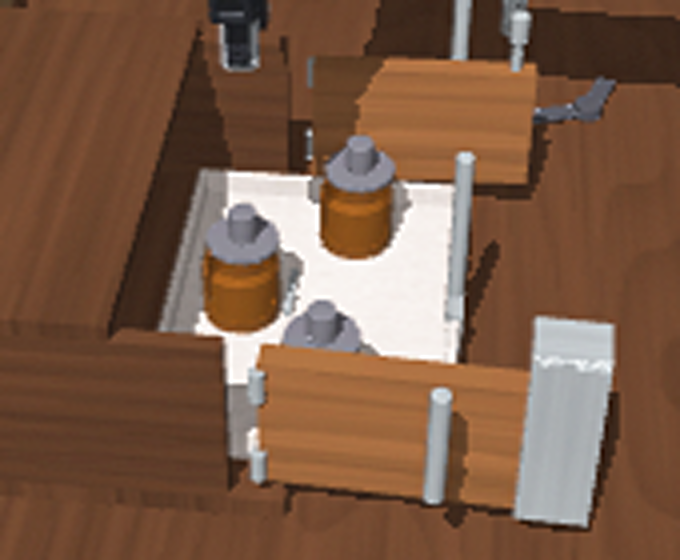

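```bash
python3 - <<'E'
from h import *
im,K,T=load('sc14'); print(onz(K,T,(306.3,189.8),165))
E
```

```text
[527.84217228   7.64387898 165.        ]
```

jog_arm(rows=[[-4.5,0,0.3,0,0,0,4],[-5,0,0.3,0,0,0,4],[-4.6,0,0.1,0,0,0,4],[0,3,0,0,0,0,4],[0,0,0,0,0,0,4]])

```text
time: 41.8
tool_pos: [528.6, 4.1, 210.9]
eef_rot: [[1.0, -0.003, 0.0], [-0.0, 0.0, 1.0], [-0.003, -1.0, 0.0]]
contact_force: [-0.6, -0.2, -0.2]
finger_gap: 40.2
```

jog_arm(rows=[[0,0,0,0,0,0,4],[0,0,0,0,0,0,4]])

```text
time: 42.05
tool_pos: [531.1, 3.9, 212.8]
eef_rot: [[1.0, 0.001, 0.001], [-0.001, -0.0, 1.0], [0.001, -1.0, -0.0]]
contact_force: [-0.6, 0.8, -0.2]
finger_gap: 39.7
```

```bash
python3 - <<'E'
from h import *
print(manip.get_obs()['tool_pos'])
im,K,T=shot('wrist','w15')
cv2.imwrite('pics/w15c.png',cv2.cvtColor(cv2.resize(im[100:380,150:410],None,fx=2,fy=2),cv2.COLOR_RGB2BGR))
E
```

```text
[531.07630596   3.8589016  212.76226817]
```

View pics/w15c.png

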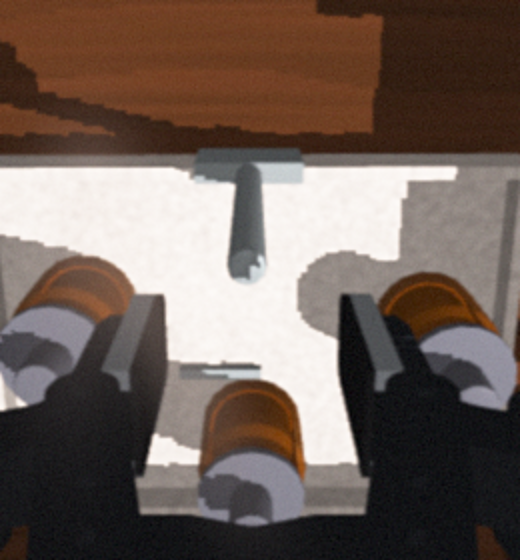

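```bash
python3 - <<'E'
from h import *
im,K,T=load('w15'); print(onz(K,T,(273.5,232.5),165))
E
```

```text
[529.25672204   1.68301077 165.        ]
```

jog_arm(rows=[[0,2,0,0,0,0,4],[0,0,0,0,0,0,4],[0,0,0,0,0,0,4]])

```text
time: 42.48
tool_pos: [530.6, 3.9, 192.6]
eef_rot: [[1.0, 0.0, 0.0], [-0.0, -0.0, 1.0], [0.0, -1.0, -0.0]]
contact_force: [-0.2, 1.1, 1.1]
finger_gap: 40.0
```

jog_arm(rows=[[-0.1,2.7,-0.2,0,0,0,4],[0,2.7,0,0,0,0,4],[0,0,0,0,0,0,4],[0,0,0,0,0,0,0.8],[0,0,0,0,0,0,0.8]])

```text
time: 43.1
tool_pos: [530.3, 2.1, 139.6]
eef_rot: [[1.0, 0.003, 0.0], [-0.0, 0.001, 1.0], [0.003, -1.0, 0.001]]
contact_force: [-0.1, 0.3, 4.0]
finger_gap: 10.5
```

jog_arm(rows=[[0,0,0,0,0,0,0.8],[0,0,0,0,0,0,0.8]])

```text
time: 43.35
tool_pos: [530.3, 2.1, 139.6]
eef_rot: [[1.0, 0.003, 0.0], [-0.0, 0.001, 1.0], [0.003, -1.0, 0.001]]
contact_force: [-1.1, -0.4, 6.5]
finger_gap: 10.3
```

jog_arm(rows=[[0.5,0,0,0,0,0,0.8],[1,0,0,0,0,0,0.8],[1.4,0,0,0,0,0,0.8],[1.4,0,0,0,0,0,0.8],[1.4,0,0,0,0,0,0.8]])

```text
time: 43.98
tool_pos: [587.5, 2.3, 139.7]
eef_rot: [[1.0, 0.002, -0.0], [0.0, 0.001, 1.0], [0.002, -1.0, 0.001]]
contact_force: [-2.4, 1.6, 7.8]
finger_gap: 10.2
```

jog_arm(rows=[[1.4,0,0,0,0,0,0.8],[1.4,0,0,0,0,0,0.8],[1.4,0,0,0,0,0,0.8],[1.4,0,0,0,0,0,0.8],[1.2,0,0,0,0,0,0.8]])

```text
time: 44.6
tool_pos: [655.5, 2.5, 139.7]
eef_rot: [[1.0, 0.002, -0.0], [0.0, 0.001, 1.0], [0.002, -1.0, 0.001]]
contact_force: [-1.8, 0.7, 7.5]
finger_gap: 10.3
```

jog_arm(rows=[[1,0,0,0,0,0,0.8],[0.9,0,0,0,0,0,0.8],[0.7,0,0,0,0,0,0.8],[0.4,0,0,0,0,0,0.8],[0,0,0,0,0,0,0.8]])

```text
time: 45.22
tool_pos: [685.7, 2.5, 139.7]
eef_rot: [[1.0, 0.003, -0.0], [0.0, 0.001, 1.0], [0.003, -1.0, 0.001]]
contact_force: [1.4, 1.0, 4.6]
finger_gap: 10.7
```

jog_arm(rows=[[0.3,0,0,0,0,0,0.8],[0.3,0,0,0,0,0,0.8],[0.2,0,0,0,0,0,0.8],[0,0,0,0,0,0,0.8]])

```text
time: 45.72
tool_pos: [691.1, 2.5, 139.7]
eef_rot: [[1.0, -0.002, -0.0], [0.0, 0.001, 1.0], [-0.002, -1.0, 0.001]]
contact_force: [-12.5, 1.5, 13.2]
finger_gap: 10.2
```

jog_arm(rows=[[-0.2,0,0,0,0,0,0.8],[0,0,0,0,0,0,4],[0,0,0,0,0,0,4],[0,-5,0,0,0,0,4],[0,-5,0,0,0,0,4]])

```text
time: 46.35
tool_pos: [689.7, 1.9, 238.1]
eef_rot: [[1.0, -0.002, 0.0], [-0.0, -0.001, 1.0], [-0.002, -1.0, -0.001]]
contact_force: [1.3, 0.0, 0.4]
finger_gap: 40.0
```

jog_arm(rows=[[-3,0,-4,0,0,0,4],[-3,0,-4,0,0,0,4],[-3,0,-4.3,0,0,0,4],[-3,0,-4.3,0,0,0,4],[-3.1,0,-4.5,0,0,0,4]])

```text
time: 46.98
tool_pos: [538.0, -210.2, 237.8]
eef_rot: [[1.0, -0.0, -0.0], [0.0, 0.0, 1.0], [-0.0, -1.0, 0.0]]
contact_force: [0.7, -1.2, 0.3]
finger_gap: 40.2
```

jog_arm(rows=[[0,3,0,0,0,0,4],[0,0,0,0,0,0,4],[0,0,0,0,0,0,4]])

```text
time: 47.35
tool_pos: [539.9, -208.2, 208.4]
eef_rot: [[1.0, -0.0, -0.001], [0.001, 0.0, 1.0], [-0.0, -1.0, 0.0]]
contact_force: [0.1, -0.3, 1.7]
finger_gap: 39.8
```

```bash
python3 - <<'E'
from h import *
print(manip.get_obs()['tool_pos'])
im,K,T=shot('wrist','w16')
cv2.imwrite('pics/w16c.png',cv2.cvtColor(cv2.resize(im[100:380,150:410],None,fx=2,fy=2),cv2.COLOR_RGB2BGR))
print(proj(K,T,(539.5,-209.5,165)))
im,K,T=shot('top','top16')
cv2.imwrite('pics/top16c.png',cv2.cvtColor(cv2.resize(im[150:290,190:370],None,fx=4,fy=4,interpolation=cv2.INTER_CUBIC),cv2.COLOR_RGB2BGR))
E
```

```text
[ 539.86406002 -208.15169488  208.4222696 ]
[274.82272882 237.82965174]
```

View pics/w16c.png

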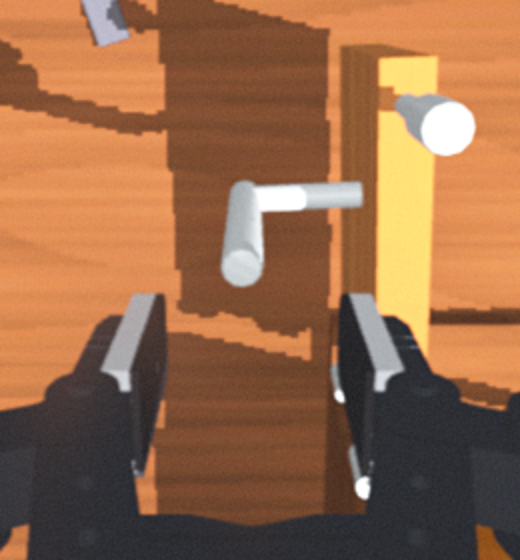

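View pics/top16c.png

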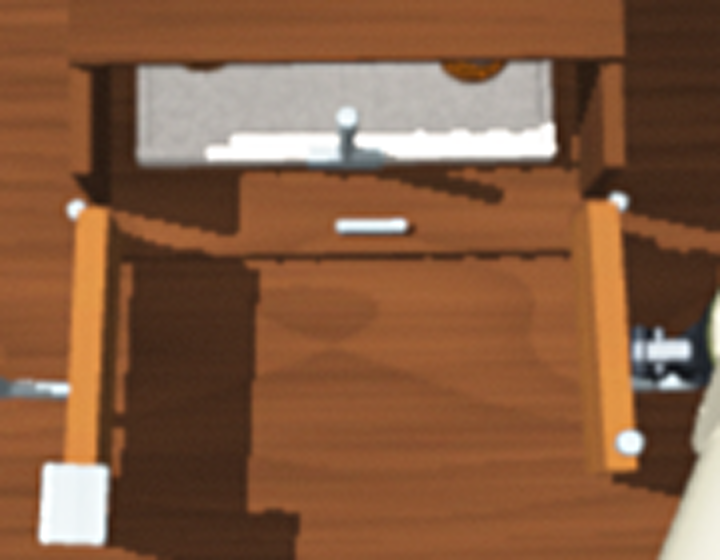

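jog_arm(rows=[[-0.1,3.5,-0.25,0,0,0,4],[0,3.5,0,0,0,0,4],[0,0,0,0,0,0,4],[0,0,0,0,0,0,0.8],[0,0,0,0,0,0,0.8]])

```text
time: 48.08
tool_pos: [539.5, -211.8, 140.1]
eef_rot: [[1.0, 0.003, -0.0], [0.0, -0.001, 1.0], [0.003, -1.0, -0.001]]
contact_force: [0.8, 0.5, 4.1]
finger_gap: 10.4
```

jog_arm(rows=[[0,0,0,0,0,0,0.8],[0,0,0,0,0,0,0.8]])

```text
time: 48.32
tool_pos: [539.5, -211.8, 140.1]
eef_rot: [[1.0, 0.004, -0.0], [0.0, -0.001, 1.0], [0.004, -1.0, -0.001]]
contact_force: [0.5, 0.6, 5.9]
finger_gap: 10.1
```

jog_arm(rows=[[-0.6,0,1.4,0,0,0,0.8],[-0.43,0,1.9,0,0,0,0.8],[-0.11,0,1.94,0,0,0,0.8],[0.21,0,1.93,0,0,0,0.8],[0.52,0,1.87,0,0,0,0.8]])

```text
time: 48.95
tool_pos: [534.8, -121.9, 139.9]
eef_rot: [[1.0, 0.003, 0.002], [-0.002, -0.001, 1.0], [0.003, -1.0, -0.001]]
contact_force: [2.7, -6.1, 3.3]
finger_gap: 10.4
```

jog_arm(rows=[[0.82,0,1.76,0,0,0,0.8],[1.1,0,1.6,0,0,0,0.8],[1.35,0,1.4,0,0,0,0.8],[1.56,0,1.16,0,0,0,0.8],[1.6,0,0.85,0,0,0,0.8]])

```text
time: 49.58
tool_pos: [599.6, -53.8, 139.7]
eef_rot: [[1.0, 0.002, 0.001], [-0.001, -0.001, 1.0], [0.002, -1.0, -0.001]]
contact_force: [-0.8, -4.1, 5.4]
finger_gap: 10.7
```

jog_arm(rows=[[0.2,0,0.1,0,0,0,0.8],[0,0,0,0,0,0,0.8],[0,0,0,0,0,0,0.8]])

```text
time: 49.95
tool_pos: [601.5, -53.0, 139.7]
eef_rot: [[1.0, 0.003, 0.001], [-0.001, -0.0, 1.0], [0.003, -1.0, -0.0]]
contact_force: [0.6, -1.3, 5.3]
finger_gap: 10.3
```

jog_arm(rows=[[0.2,0,0.05,0,0,0,0.8],[0.2,0,0.05,0,0,0,0.8],[0,0,0,0,0,0,0.8]])

```text
time: 50.32
tool_pos: [602.3, -52.6, 139.6]
eef_rot: [[1.0, -0.004, 0.002], [-0.002, 0.0, 1.0], [-0.004, -1.0, 0.0]]
contact_force: [-16.0, -0.7, 16.4]
finger_gap: 10.1
```

jog_arm(rows=[[0.2,0,0.05,0,0,0,0.8],[0.2,0,0,0,0,0,0.8],[0,0,0,0,0,0,0.8]])

```text
time: 50.7
tool_pos: [604.8, -52.6, 139.2]
eef_rot: [[1.0, -0.007, 0.003], [-0.003, 0.0, 1.0], [-0.007, -1.0, 0.0]]
contact_force: [-21.9, -1.5, 18.4]
finger_gap: 10.4
```

jog_arm(rows=[[-0.4,0,0,0,0,0,4],[0,0,0,0,0,0,4],[0,-5,0,0,0,0,4],[0,-4,0,0,0,0,4],[2,0,1.9,0,0,0,4]])

```text
time: 51.32
tool_pos: [626.2, -34.2, 233.0]
eef_rot: [[1.0, 0.008, 0.004], [-0.004, -0.001, 1.0], [0.008, -1.0, -0.0]]
contact_force: [0.0, 0.0, 0.2]
finger_gap: 39.9
```

jog_arm(rows=[[3,0,1.9,0,0,0,4],[0,0,0,0,0,0,4],[0,0,0,0,0,0,4]])

```text
time: 51.7
tool_pos: [654.3, -13.2, 227.6]
eef_rot: [[1.0, -0.001, 0.0], [-0.0, -0.001, 1.0], [-0.001, -1.0, -0.001]]
contact_force: [-1.0, 0.4, 0.1]
finger_gap: 40.0
```

```bash
python3 - <<'E'
from h import *
print(manip.get_obs()['tool_pos'])
im,K,T=shot('wrist','w17')
print(proj(K,T,(652,-14,174)))
cv2.imwrite('pics/w17c.png',cv2.cvtColor(cv2.resize(im[100:380,150:410],None,fx=2,fy=2),cv2.COLOR_RGB2BGR))
im,K,T=shot('scene','sc17')
cv2.imwrite('pics/sc17c.png',cv2.cvtColor(cv2.resize(im[150:290,190:360],None,fx=4,fy=4,interpolation=cv2.INTER_CUBIC),cv2.COLOR_RGB2BGR))
E
```

```text
[654.34311656 -13.20788785 227.57221123]
[275.83071557 228.28418219]
```

View pics/w17c.png

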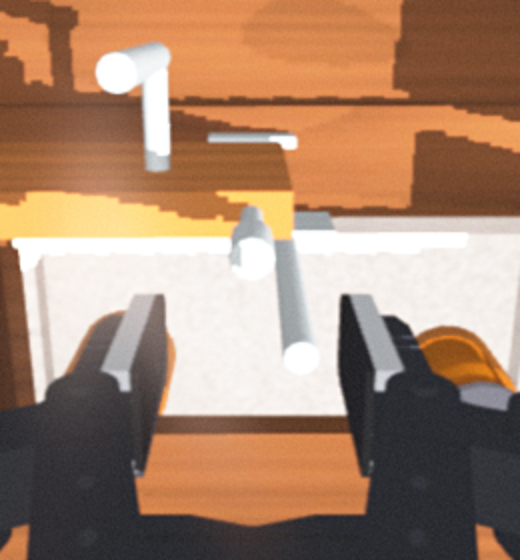

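View pics/sc17c.png

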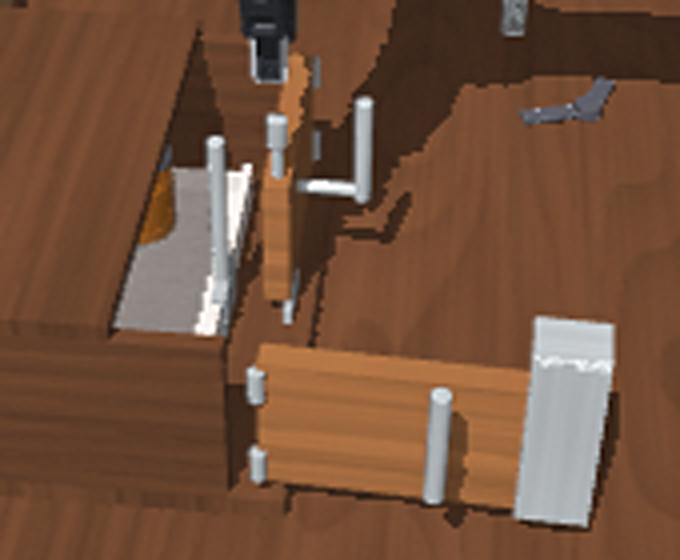

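jog_arm(rows=[[-0.2,3,0,0,0,0,4],[0,2.8,0,0,0,0,4],[0,0,0,0,0,0,4],[0,0,0,0,0,0,4]])

```text
time: 52.3
tool_pos: [652.8, -13.4, 171.4]
eef_rot: [[1.0, 0.002, 0.001], [-0.001, -0.0, 1.0], [0.002, -1.0, -0.0]]
contact_force: [-0.0, -0.5, 1.3]
finger_gap: 40.1
```

jog_arm(rows=[[0,0,0,0,0,0,0.8],[0,0,0,0,0,0,0.8],[0,0,0,0,0,0,0.8],[0,0,0,0,0,0,0.8]])

```text
time: 52.8
tool_pos: [652.7, -13.4, 170.3]
eef_rot: [[1.0, 0.001, 0.001], [-0.001, -0.001, 1.0], [0.001, -1.0, -0.001]]
contact_force: [1.2, -1.9, 1.8]
finger_gap: 10.7
```

jog_arm(rows=[[0,0.5,0,0,0,0,0.8],[0,0.6,0,0,0,0,0.8],[0,0.6,0,0,0,0,0.8],[0,0.4,0,0,0,0,0.8],[0,0,0,0,0,0,0.8]])

```text
time: 53.42
tool_pos: [653.0, -13.3, 149.6]
eef_rot: [[1.0, 0.001, 0.001], [-0.001, -0.0, 1.0], [0.001, -1.0, -0.0]]
contact_force: [0.5, -3.1, 5.4]
finger_gap: 11.2
```

jog_arm(rows=[[0,0.2,0,0,0,0,0.8],[0,0.3,0,0,0,0,0.8],[0,0,0,0,0,0,0.8],[0,0,0,0,0,0,0.8]])

```text
time: 53.92
tool_pos: [653.8, -13.3, 149.1]
eef_rot: [[1.0, 0.005, 0.001], [-0.001, 0.001, 1.0], [0.005, -1.0, 0.001]]
contact_force: [-9.7, -1.5, 31.7]
finger_gap: 11.0
```

jog_arm(rows=[[0,-0.3,0,0,0,0,0.8],[0,0,0,0,0,0,4],[0,0,0,0,0,0,4],[0,-5,0,0,0,0,4],[-2,-4,4,0,0,0,4]])

```text
time: 54.55
tool_pos: [632.5, 23.8, 237.3]
eef_rot: [[1.0, -0.001, 0.006], [-0.006, -0.002, 1.0], [-0.001, -1.0, -0.002]]
contact_force: [-0.2, 0.3, 1.1]
finger_gap: 40.0
```

jog_arm(rows=[[-2.2,0,5,0,0,0,4],[-2.2,0,5,0,0,0,4],[-2.2,0,5,0,0,0,4],[-3,0,3.6,0,0,0,4],[0,2,0,0,0,0,4]])

```text
time: 55.18
tool_pos: [534.1, 219.1, 217.2]
eef_rot: [[1.0, -0.0, -0.009], [0.009, 0.003, 1.0], [-0.0, -1.0, 0.003]]
contact_force: [0.1, -0.2, -0.6]
finger_gap: 39.9
```

jog_arm(rows=[[0,0,0,0,0,0,4],[0,0,0,0,0,0,4]])

```text
time: 55.42
tool_pos: [536.8, 212.5, 217.0]
eef_rot: [[1.0, -0.0, 0.001], [-0.001, -0.0, 1.0], [-0.0, -1.0, -0.0]]
contact_force: [0.7, 0.2, -0.5]
finger_gap: 39.9
```

```bash
python3 - <<'E'
from h import *
print(manip.get_obs()['tool_pos'])
im,K,T=shot('wrist','w18')
print(proj(K,T,(537,214,165)))
a=cv2.resize(im[100:380,150:410],None,fx=1.5,fy=1.5)
im,K,T=shot('scene','sc18'); print(proj(K,T,(652,-14,152)),proj(K,T,(652,-14,174)))
b=cv2.resize(im[150:255,200:300],None,fx=4,fy=4,interpolation=cv2.INTER_CUBIC)
cv2.imwrite('pics/c18.png',cv2.cvtColor(np.hstack([a,b]),cv2.COLOR_RGB2BGR))
E
```

```text
[536.82144095 212.4534842  217.04345094]
[279.78982482 233.13613272]
[258.74613101 185.77678735] [258.64797171 178.88137919]
```

View pics/c18.png

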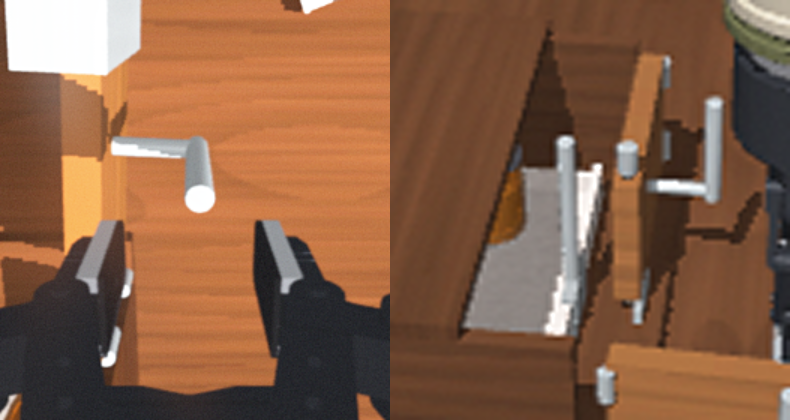

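jog_arm(rows=[[0,4,0.3,0,0,0,4],[0,3.9,0,0,0,0,4],[0,0,0,0,0,0,4],[0,0,0,0,0,0,0.8],[0,0,0,0,0,0,0.8]])

```text
time: 56.15
tool_pos: [537.9, 216.5, 140.3]
eef_rot: [[1.0, 0.003, 0.001], [-0.001, 0.002, 1.0], [0.003, -1.0, 0.002]]
contact_force: [-0.1, -0.5, 3.1]
finger_gap: 10.7
```

jog_arm(rows=[[0,0,0,0,0,0,0.8],[0,0,0,0,0,0,0.8]])

```text
time: 56.4
tool_pos: [537.9, 216.5, 140.3]
eef_rot: [[1.0, 0.004, 0.0], [-0.0, 0.002, 1.0], [0.004, -1.0, 0.002]]
contact_force: [-0.4, -0.6, 7.1]
finger_gap: 10.4
```

jog_arm(rows=[[-0.6,0,-1.4,0,0,0,0.8],[-0.43,0,-1.9,0,0,0,0.8],[-0.11,0,-1.94,0,0,0,0.8],[0.21,0,-1.93,0,0,0,0.8],[0.52,0,-1.87,0,0,0,0.8]])

```text
time: 57.02
tool_pos: [533.2, 126.5, 140.1]
eef_rot: [[1.0, 0.003, -0.001], [0.001, 0.003, 1.0], [0.003, -1.0, 0.003]]
contact_force: [-9.1, -2.0, 8.5]
finger_gap: 10.2
```

jog_arm(rows=[[0.82,0,-1.76,0,0,0,0.8],[1.1,0,-1.6,0,0,0,0.8],[1.35,0,-1.4,0,0,0,0.8],[1.56,0,-1.16,0,0,0,0.8],[1.5,0,-0.8,0,0,0,0.8]])

```text
time: 57.65
tool_pos: [597.0, 59.1, 139.9]
eef_rot: [[1.0, 0.003, -0.001], [0.001, 0.002, 1.0], [0.003, -1.0, 0.002]]
contact_force: [-1.2, 4.9, 6.0]
finger_gap: 10.5
```

jog_arm(rows=[[0.2,0,-0.1,0,0,0,0.8],[0.1,0,0,0,0,0,0.8],[0,0,0,0,0,0,0.8]])

```text
time: 58.02
tool_pos: [599.5, 58.1, 139.9]
eef_rot: [[1.0, 0.003, -0.001], [0.001, 0.001, 1.0], [0.003, -1.0, 0.001]]
contact_force: [-1.3, 0.9, 8.2]
finger_gap: 10.3
```

jog_arm(rows=[[0.2,0,-0.1,0,0,0,0.8],[0.2,0,-0.05,0,0,0,0.8],[0,0,0,0,0,0,0.8]])

```text
time: 58.4
tool_pos: [601.9, 57.3, 139.8]
eef_rot: [[1.0, -0.001, -0.0], [0.0, 0.002, 1.0], [-0.001, -1.0, 0.002]]
contact_force: [-10.2, 4.1, 13.3]
finger_gap: 10.6
```

jog_arm(rows=[[0.2,0,0,0,0,0,0.8],[0.2,0,0,0,0,0,0.8],[0,0,0,0,0,0,0.8]])

```text
time: 58.78
tool_pos: [604.4, 57.3, 139.5]
eef_rot: [[1.0, -0.004, -0.0], [0.0, 0.002, 1.0], [-0.004, -1.0, 0.002]]
contact_force: [-15.9, 2.9, 15.5]
finger_gap: 10.4
```

jog_arm(rows=[[-0.2,0,0,0,0,0,4],[0,0,0,0,0,0,4],[0,-5,0,0,0,0,4],[0,-5,0,0,0,0,4],[0,0,5,0,0,0,4]])

```text
time: 59.4
tool_pos: [607.8, 100.5, 243.7]
eef_rot: [[1.0, 0.01, 0.01], [-0.01, -0.001, 1.0], [0.01, -1.0, -0.001]]
contact_force: [1.5, 0.8, -0.2]
finger_gap: 40.0
```

jog_arm(rows=[[0,0,6,0,0,0,4],[0,0,6,0,0,0,4],[-1,0,6,0,0,0,4],[0,0,0,0,0,0,4],[0,0,0,0,0,0,4]])

```text
time: 60.02
tool_pos: [594.9, 285.6, 237.6]
eef_rot: [[1.0, 0.0, 0.0], [-0.0, -0.001, 1.0], [0.0, -1.0, -0.001]]
contact_force: [0.3, -0.5, 0.5]
finger_gap: 40.3
```

```bash
python3 - <<'E'
from h import *
o=manip.get_obs();print(o['time'],o['tool_pos'],o['contact_force'])
im,K,T=shot('top','top19')
for p in ((598.5,56,165),(598,-52,165)): print(proj(K,T,p))
a=cv2.resize(im[150:260,190:360],None,fx=4.5,fy=4.5,interpolation=cv2.INTER_CUBIC)
cv2.imwrite('pics/top19c.png',cv2.cvtColor(a,cv2.COLOR_RGB2BGR))
im,K,T=shot('scene','sc19')
b=cv2.resize(im[150:290,180:340],None,fx=4,fy=4,interpolation=cv2.INTER_CUBIC)
cv2.imwrite('pics/sc19c.png',cv2.cvtColor(b,cv2.COLOR_RGB2BGR))
E
```

```text
60.025 [594.90643208 285.59485062 237.63846781] [ 0.29969452 -0.53264827  0.52277229]
[253.73860346 218.20412533]
[299.7801719  217.85762525]
```

View pics/top19c.png

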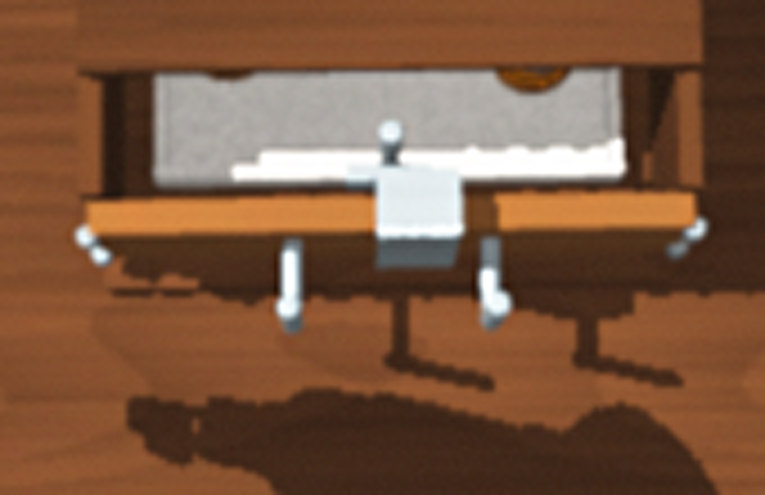

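View pics/sc19c.png

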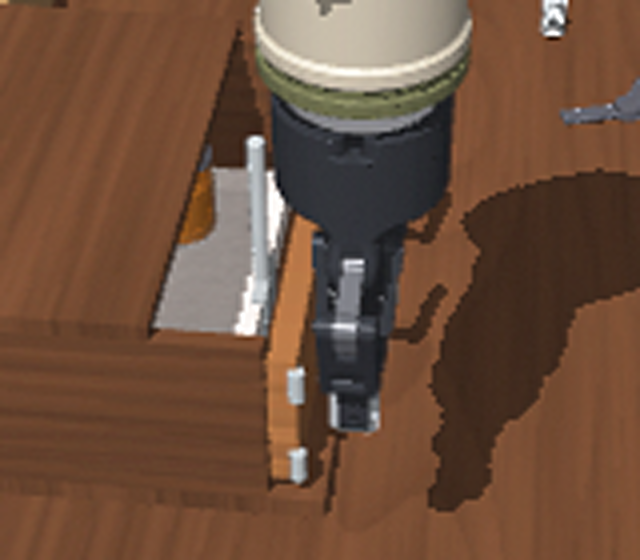

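```bash
python3 - <<'E'
from h import *
a,_,_=load('top0');b,_,_=load('top19')
box=(slice(160,222),slice(205,350))
d=np.abs(a[box].astype(int)-b[box].astype(int)).max(2)
print('diff mean',d.mean(),'n>60',(d>60).sum()); ys,xs=np.where(d>60); print(list(zip(xs+205,ys+160))[:40])
# shift of leaf halves
g=lambda i:cv2.cvtColor(i,cv2.COLOR_RGB2GRAY).astype(np.float32)
for n,bx in (('act',(slice(188,222),slice(212,270))),('pas',(slice(188,222),slice(285,345)))): print(n,cv2.phaseCorrelate(g(a)[bx].copy(),g(b)[bx].copy()))
E
```

```text
diff mean 20.83392658509455 n>60 9
[(np.int64(244), np.int64(166)), (np.int64(245), np.int64(166)), (np.int64(237), np.int64(167)), (np.int64(238), np.int64(167)), (np.int64(242), np.int64(167)), (np.int64(243), np.int64(167)), (np.int64(244), np.int64(167)), (np.int64(245), np.int64(167)), (np.int64(291), np.int64(202))]
act ((-0.042807974485238987, 0.019003235280717234), 1.008935115513978)
pas ((-0.14406019688657778, -0.005084125476400914), 0.9658853484524621)
```

```bash
python3 -c "
from bench import manip
print(manip.close_job()); print(manip.get_obs()['time'])"
```

```text
the job is handed in; nothing more can be done
None
the job is handed in; nothing more can be done
```

I did every step in the order asked and handed the job in at about 60 s of the 210 s allowed. The hand-in gives no verdict.

- **Opening:** I opened the active leaf to about 1.6 rad and raised the bolt about 22 mm. I then opened the passive leaf to about 1.6 rad and drew the tray out about 164 mm.
- **Jars:** There were three jars. I set a grey stopper in each until it stopped moving, under 19 to 33 N, and left the blue one alone.
- **Closing:** I pushed the tray in to its stop, shut the passive leaf, pressed the bolt down to its stop at 32 N, and last shut the active leaf.

**Last checks:**
- **Leaves:** In the top view both are back where they started, within 0.15 px (under 0.5 mm).
- **Tray:** It stopped hard and its pull is back in its starting place.
- **Bolt:** Its knob was back at its down height before the active leaf covered it.
- **Stoppers:** A picture after the last stopper, before the tray went in, showed all three jars upright with the flanges flat on the rims. The roof hides most of the jars now, so I could not check the stoppers again with the tray home.
- **Robot:** It stands clear and touches nothing.

**What disagreed on the way:**
- One stopper on the left had been knocked aside before I reached it, so I measured it again.
- The tray seems to have slid in about 2 to 4 mm when I pressed the first stopper. I corrected the positions of the other two jars from close-up views.

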